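Set up the pour-over brewer for breakfast

TASK

Get the pour-over brewer ready for breakfast: pull open the drawer, take out every filter holder and set each in a seat of its own on the brewer, turning it gently until its lugs drop into the slots and it sits fully home. Then put the tamper and the leveller away in the drawer and shut the drawer completely, leaving everything else on the counter as it is.

Things in the scene. Friction and masses are not known exactly. Their poses are not given: they have to be found in the camera images.
- unit: the drawer unit: dark wood, white top, 328 mm wide, 150 mm deep, 120 mm high, one drawer. This point is on the counter under the middle of its face; its x axis points into it. The drawer opens along -x. Unit and brewer change sides from run to run
- drawer (a joint): how far the drawer is open, m: 0 shut, 0.125 fully open; it starts shut or a few mm ajar, slides with about 1 N of friction and stays where it is left
- drawer_handle (a point): middle of the drawer's steel bar handle, 88 mm above the counter: round bar 10 mm thick, 110 mm long along y, 45 mm in front of the drawer's front. Moves with the drawer; x axis points into the unit. The front is 15 mm thick and reaches up to 107 mm. Pinch the bar from above, one finger either side, opened about 45 mm or less
- drawer_in (a point): middle of the drawer's inner floor, 20 mm above the counter; moves with the drawer, axes of the unit. Inside: 110 mm along x, 288 mm along y; sides and back rise 34 mm above the floor, the front 87 mm; 88 mm are free above the floor when shut. The holders stand in a row along y about 92 mm apart; open it (nearly) fully to lift them out
- holder_a_mid (a point): a filter holder (two or three alike): steel cup 61 mm across, 34 mm high, foot tapering to 48 mm. Four lugs along its x and y, out to 41 mm from the axis, 10 mm wide, 20 to 30 mm above the underside. Black bar grip on top along its x: 56 long, 14 wide, 34 to 70 mm up; pinch across it about 58 mm up. 0.2 to 0.33 kg. Starts upright in the drawer. This point: on its axis, 35 mm above the underside
- holder_b_mid (a point): second filter holder, just like holder_a (absent in some runs); point on its axis, 35 mm above its underside, x along the bar grip, z up when upright
- holder_c_mid (a point): third filter holder, just like holder_a (absent in some runs); point on its axis, 35 mm above its underside, x along the bar grip, z up when upright
- brewer: the pour-over brewer: steel plinth 140 mm (x) by 335 mm (y), 50 mm high, with three slotted rings on top in a row along y, 108 mm apart; behind them a black tank, 70 to 130 mm along x from this point, 129 mm high. Origin on the counter under the middle ring; x points away from the robot
- seat0 (a point): a seat: centre of its floor, 50 mm above the counter, axes of the brewer. A fixed ring stands round it: 30 mm high, inside radius 32.5, outside 47 mm, four through slots 14 mm wide, 90 degrees apart, turned up to 0.6 rad either way from the brewer's axes by an amount that these axes do not tell (visible from above; each ring its own). Lowest of the three along the brewer's y
- seat1 (a point): middle seat, like seat0 (any holder fits any seat). Lugs resting on a ring's top, a holder stands 10 mm too high, already centred by the ring; turned (a quarter turn at most) under a light push until lugs and slots agree within about 0.06 rad, it drops 10 mm, foot on the seat's floor and lugs flush with the ring's top
- seat2 (a point): third seat, like seat0, highest of the three along the brewer's y; centre of its floor, axes of the brewer
- tamper_mid (a point): the tamper: steel disc 58 mm across, 24 mm high, with an upright turned wooden knob 20 mm thick at 36 mm, 30 mm at 66 mm, top at 76 mm. Pinch the knob about 58 mm above the underside, from any side. 0.3 kg. Stands on the counter between unit and brewer. This point: on its axis, 38 mm above its underside
- leveller_mid (a point): the coffee leveller: steel disc 62 mm across, 18 mm high, with an upright square black grip 24 x 24 mm, top at 62 mm. Pinch the grip across two opposite faces (along its x or y), about 48 mm above the underside. 0.28 kg. Stands on the counter between unit and brewer. This point: on its axis, 31 mm above its underside
- mug: white mug, 80 mm across, 90 mm high, behind the tamper's place between unit and brewer; not part of the job, leave it alone; origin at its underside
- sugar_jar: glass jar with a steel lid, 80 mm across, 120 mm high, far left; not part of the job, leave it alone; origin at its underside
- bowl: white bowl, 140 mm across, 55 mm high, far right; not part of the job, leave it alone; origin at its underside
- cup: paper cup, 76 mm across, 80 mm high, near the robot on the right; not part of the job, leave it alone; origin at its underside
- spoon: steel spoon lying near the robot on the left; not part of the job, leave it alone; origin at its underside
- creamer: white bottle, 66 mm across, 160 mm high, far left; not part of the job, leave it alone; origin at its underside
There are look-alikes about, which are no part of the job. Leave any green look-alike of the part that bears tamper_mid alone. What is shaped like the part that bears leveller_mid but blue is not meant.

How it is judged:
By the outcome, as a careful person would: the job done as asked, in the order asked, and still so for the second after the job is handed in, with the robot touching nothing.
Of holder_a, holder_b, holder_c only 2 to 3 are there at a start; the rules pass over those that are not, and their reading is None.
At some moment in a run one of tamper, leveller may be knocked a few centimetres aside while the robot is not near it.
It also fails if it takes over 210 s, if anything falls off the work surface, if the arm or the gripper's body presses on something with over 40 N, if the wrist force passes 120 N, or if a joint passes its speed limit or range.

ROBOT

A 7-joint arm with a two-finger parallel gripper is mounted at the origin on the work surface. World frame = base frame: x ahead of the robot, y to its left, z up, the work surface at z = 0. Lengths are in mm, angles in rad, forces in N, time in s.
With the tool pointing down it reaches from about 425 to 1025 mm from the base axis. Payload 3.6 kg.
Tool frame: the origin (TCP) lies at the very end of the fingers, on their centre line; the grasp point (between the pads) lies 19 mm behind it; z points along the fingers, y is the direction in which the jaws open and shut (so a half turn about z gives the same grasp; the last joint's range is limited). The gripper opens to 85 mm and grips with 20 to 120 N. Pads are 22 mm wide; open, the fingers measure 114 mm over their backs; the gripper's body (76 mm by 85 mm) begins 54 mm behind the grasp point. The pads swing forward as they close: fully open they stand 13 mm farther back than shut.
Start: joints at [-1.444, 0.591, 0.048, 1.609, -0.033, 0.943, -0.034], TCP at [158.777, 707.403, 231.302] pointing down, gripper open.
Joint ranges: [-2.69, 2.69], [-0.47, 2.24], [-1.27, 1.36], [0.19, 2.51], [-1.53, 4.68], [0.08, 2.07], [-3.09, 3.09]. Speed limits (rad/s): [2.57, 2.57, 3.14, 3.14, 3.14, 3.14, 3.14].

INTERFACE

Orientations are given as a rotation vector (axis times angle).
In Python, from plant import robot gives the robot as it stands.
- The arm moves only by the tool send_rows, never from a script. Its arguments are lists of equal length, an entry for each row: "delta_pos": the shift along the tool's x, y, z normalised to -1 to 1, where 1 is 0.25 m, a list of three; "turn": the turn, a rotation vector about the tool's x, y, z normalised to -1 to 1, where 1 is pi/4 rad, a list of three. A call has 1 to 20 rows; each row is the pose to reach, as a shift and turn from the pose commanded when the call began, along the tool's axes at that moment; what a row does not reach only later rows make up. A row lasts 1/10 s, in which the tool goes at most 50 mm and 8.59 degrees, less where a joint would pass 70% of its speed; a pose out of reach is approached as far as the arm can. A call with a number of a shift or a turn outside -1 to 1 is refused whole. A call with a gripper value outside its range is refused whole. "claw" is the closure, from -1 (fully open) to 1 (shut), set as the call begins (left out, the last holds). The fingers move at their own pace and stop on an object; the grip force is fixed at half the most. Time passes only in rows, so rows that repeat a pose let the fingers close. It gives the time, the measured TCP pose, the force and the opening at its end, in the units of the state.
- robot.state(): the state, without advancing time (a new reading comes with each control period).
- robot.read_camera(name): name is "scene" or "top" or "wrist"; returns (picture, depth): 384x512x3 uint8, blue, green, red; 384x512 float32, mm along the optical axis (not along the pixel's ray), 0 where there is no reading.
- robot.camera_info(name): a dict with "fx", "fy", "cx", "cy" (pixels), "R" (3x3) and "t" (3): a world point X has camera coordinates R X + t. Camera axes: x right, y down, z forward; pixel columns grow to the right and rows downward; lengths in mm; the calibration is good to about 2 mm. The wrist camera is an equidistant fisheye: a pixel r from the principal point sees the ray r / f radians off the axis. A picture is of the moment at which its call begins: read the wrist's pose just before it. camera_info takes no time and is no camera call; for the wrist camera it gives the pose at the moment of the call.
- robot.job_done(): hands the job in, once; it reports no verdict.
The state is a dict: "time_s": time; "joint_pos": joint angles; "qd": joint speeds; "tau": joint torques, N m; "tcp_pos": TCP position; "eef_rot": TCP orientation; "ft_force": force on the tool from outside, world axes, zero at the start; "torque": the same for the moment, N m; "finger_gap": finger opening in mm.
Only numpy, scipy, OpenCV 4.12 (cv2) and the standard library are available. Lean on these libraries where they do the work, as an engineer would, in place of code of your own. Each camera call takes 0.05 s, during which the arm holds its last target.

## Working session

There is one attempt and no reset: what is moved stays moved. The work goes in short steps, Python scripts to look and compute and a tool call to move; the robot and the scene stay as the last step left them, time stands still between calls to the robot, and variables do not carry over. Pictures are saved under pics/ and viewed, and the job is handed in when it is done.

Besides the shell and the picture viewer there is one more tool, called after "Emit:" as name(argument=value, ...) on one line, values as JSON. send_rows: Moves the arm, as the interface text tells. Its arguments: {"type":"object","properties":{"delta_pos":{"type":"array","items":{"type":"array","items":{"type":"number","minimum":-1,"maximum":1}}},"turn":{"type":"array","items":{"type":"array","items":{"type":"number","minimum":-1,"maximum":1}}},"claw":{"type":"number"}},"required":["delta_pos","turn"]}

```bash
ls; mkdir -p pics
cat > h.py <<'E'
import numpy as np, cv2
from scipy.spatial.transform import Rotation as R
from plant import robot
def snap(n,f):
    ci=robot.camera_info(n); im,d=robot.read_camera(n); cv2.imwrite('pics/'+f+'.png',im); np.savez('pics/'+f+'.npz',im=im,d=d,**{k:np.array(v) for k,v in ci.items()}); return im,d,ci
def load(f):
    z=np.load('pics/'+f+'.npz'); return z['im'],z['d'],{k:z[k] for k in('fx','fy','cx','cy','R','t')}
def ray(ci,u,v,fish=False):
    x=(u-ci['cx'])/ci['fx'];y=(v-ci['cy'])/ci['fy']
    if fish:
        r=np.hypot(x,y); s=np.sin(r)/r if r>1e-9 else 1; c=np.array([x*s,y*s,np.cos(r)])
    else: c=np.array([x,y,1.])
    Rm=np.array(ci['R']); o=-Rm.T@np.array(ci['t']); return o,Rm.T@c
def plane(ci,u,v,z,fish=False):
    o,d=ray(ci,u,v,fish); return o+d*(z-o[2])/d[2]
def cloud(im,d,ci):
    v,u=np.nonzero(d>0); z=d[v,u]; c=np.stack([(u-ci['cx'])/ci['fx']*z,(v-ci['cy'])/ci['fy']*z,z],1)
    return (c-np.array(ci['t']))@np.array(ci['R']),im[v,u],u,v
E
python3 - <<'E'
from h import *
print(robot.state())
for n in('scene','top','wrist'):
    im,d,ci=snap(n,n+'0'); print(n,ci,(d>0).mean())
E
```

```text
pics
{'time_s': 0.0, 'joint_pos': array([-1.44346701,  0.59212897,  0.04831721,  1.6098354 , -0.03331468,
        0.94268283, -0.03371496]), 'qd': array([ 5.14019543e-04, -6.30810702e-05,  1.11104911e-03, -1.00616982e-03,
       -1.42301892e-03,  1.38005049e-03,  1.20648436e-04]), 'tau': array([-4.32168690e-04, -5.48688591e+01,  1.54667672e+00, -1.98129416e+01,
        9.40121157e-03,  8.97217338e-03,  2.34422881e-07]), 'tcp_pos': array([158.6225935 , 706.58599175, 230.12938286]), 'eef_rot': array([-0.34609392, -3.12234526,  0.00352754]), 'ft_force': array([0.36376372, 0.46403789, 0.59442945]), 'torque': array([-0.00709837,  0.01853952, -0.03221403]), 'finger_gap': 85.4256563802824}
scene {'fx': 367.57262667274745, 'fy': 367.57262667274745, 'cx': 257.554632454451, 'cy': 194.06425678932047, 'R': array([[-0.65231217,  0.75780413,  0.01489086],
       [ 0.57512398,  0.50766769, -0.64148728],
       [-0.49368132, -0.40988587, -0.76698913]]), 't': array([ 342.06843636, -264.90299294, 1422.93327813])} 0.9960530598958334
top {'fx': 377.2092477379129, 'fy': 377.2092477379129, 'cx': 261.4896476676607, 'cy': 191.3174099712061, 'R': array([[-0.01607164, -0.99986678,  0.0028494 ],
       [-0.97810836,  0.01513044, -0.20754545],
       [ 0.20747469, -0.00612262, -0.97822123]]), 't': array([  16.37506462,  553.49175294, 1276.02522632])} 0.9959615071614584
wrist {'fx': 297.3186396354542, 'fy': 297.3186396354542, 'cx': 257.71286344055994, 'cy': 191.75090138055592, 'R': array([[ 0.21834424,  0.97586983, -0.00196567],
       [ 0.93705585, -0.20909658,  0.2796515 ],
       [ 0.27249245, -0.06290223, -0.96009956]]), 't': array([-725.33190688,  -39.06419048,  378.49616557])} 0.9909210205078125
```

View pics/scene0.png

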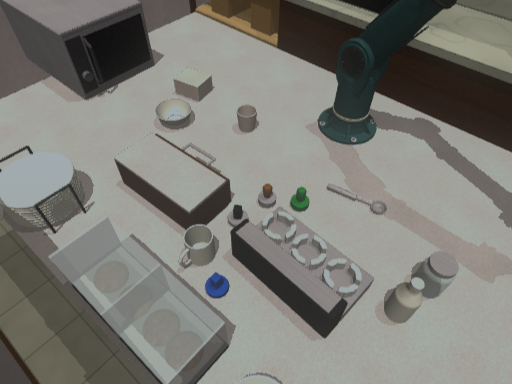

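View pics/top0.png

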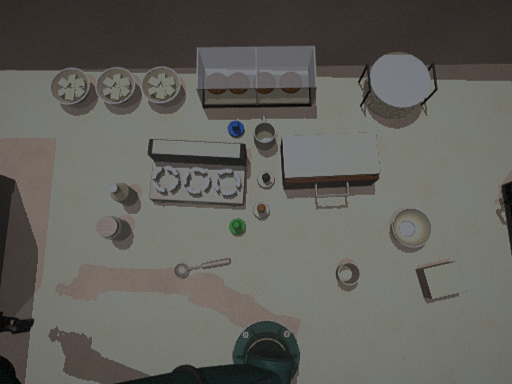

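The scene view and the top view agree. The unit is on the right (top view: top face ~(330,155), handle (332,190)) and the brewer is on the left, with rings at (166,180), (197,181) and (229,183). The tamper is at (261,210), the leveller at (266,179), and the green and blue look-alikes at (237,226) and (236,128). Next I'll measure these.

Run:
```python
from h import *
for n in('top0','scene0'):
    im,d,ci=load(n); P,c,u,v=cloud(im,d,ci)
    print(n)
    c=c.astype(int)
    # unit top white z~120 y<0
    def rect(m,name):
        q=P[m]; 
        if len(q)<10: print(name,'few',len(q)); return
        r=cv2.minAreaRect(q[:,:2].astype(np.float32)); print(name,len(q),'c',np.round(r[0]),'sz',np.round(r[1]),'ang',round(r[2],1),'z',np.round(np.percentile(q[:,2],[5,50,95])), 'med',np.round(np.median(q,0)))
    box=(P[:,0]>350)&(P[:,0]<800)
    rect(box&(P[:,1]<-50)&(P[:,1]>-430)&(P[:,2]>113)&(P[:,2]<127)&(P[:,0]>500),'unit top')
    rect(box&(P[:,1]<-50)&(P[:,1]>-430)&(P[:,2]>82)&(P[:,2]<98)&(P[:,0]<560),'handle')
    rect(box&(P[:,1]>50)&(P[:,2]>120)&(P[:,2]<136)&(P[:,1]<400),'tank')
    rect(box&(P[:,1]>50)&(P[:,2]>74)&(P[:,2]<86)&(P[:,1]<420),'rings')
    rect(box&(P[:,1]>50)&(P[:,2]>43)&(P[:,2]<56)&(P[:,1]<420),'plinth')
    g=(c[:,1]>c[:,2]+30)&(c[:,1]>c[:,0]+20)&box
    rect(g,'green')
    b=(c[:,0]>c[:,2]+60)&(P[:,0]<900)&(P[:,0]>350); rect(b,'blue')
    t=(c[:,2]>c[:,0]+40)&(P[:,2]>30)&(P[:,2]<90)&box&(P[:,1]>-80)&(P[:,1]<150); rect(t,'knob')
    l=(c.max(1)<50)&(P[:,2]>30)&(P[:,2]<80)&box&(P[:,1]>-60)&(P[:,1]<60); rect(l,'lev')
im=cv2.imread('pics/top0.png')[110:250,140:400]; cv2.imwrite('pics/topcrop0.png',cv2.resize(im,None,fx=3,fy=3,interpolation=cv2.INTER_CUBIC))
```

```text
top0
unit top 3978 c [ 661. -232.] sz [166. 329.] ang 2.1 z [116. 121. 125.] med [ 665. -230.  121.]
handle 132 c [ 540. -235.] sz [118.  36.] ang 88.9 z [87. 92. 97.] med [ 532. -231.   92.]
tank 1564 c [692. 230.] sz [334.  61.] ang 85.8 z [123. 129. 134.] med [690. 230. 129.]
rings 834 c [551. 232.] sz [333. 244.] ang 89.1 z [75. 80. 85.] med [595. 231.  80.]
plinth 2638 c [620. 236.] sz [335. 375.] ang 86.2 z [46. 50. 55.] med [590. 233.  50.]
green 142 c [438.  98.] sz [54. 53.] ang 89.2 z [20. 26. 78.] med [437. 100.  26.]
blue 117 c [807. 102.] sz [52. 58.] ang 7.3 z [14. 20. 64.] med [808. 107.  20.]
knob 29 c [493.  12.] sz [17. 19.] ang 89.3 z [72. 75. 79.] med [495.  10.  75.]
lev 77 c [642. -15.] sz [316.  70.] ang 4.9 z [37. 62. 76.] med [608.  -6.  62.]
scene0
unit top 4171 c [ 667. -233.] sz [153. 332.] ang 1.9 z [118. 121. 123.] med [ 672. -215.  121.]
handle 131 c [ 542. -234.] sz [116.  34.] ang 89.9 z [88. 92. 96.] med [ 534. -231.   92.]
tank 3035 c [694. 230.] sz [333.  61.] ang 86.2 z [122. 129. 132.] med [698. 251. 129.]
rings 1591 c [582. 241.] sz [331. 288.] ang 85.1 z [75. 80. 84.] med [606. 250.  80.]
plinth 2534 c [627. 234.] sz [335. 361.] ang 86.1 z [47. 51. 54.] med [584. 268.  51.]
green 196 c [416.  84.] sz [105.  54.] ang 31.6 z [21. 26. 76.] med [442. 102.  26.]
blue 299 c [809. 102.] sz [57. 56.] ang 47.0 z [16. 19. 63.] med [815. 107.  19.]
knob 35 c [494.  10.] sz [22. 18.] ang 39.5 z [73. 75. 78.] med [494.  11.  75.]
lev 88 c [609.  -5.] sz [23. 20.] ang 31.8 z [35. 57. 64.] med [613.  -3.  57.]
```

View pics/topcrop0.png

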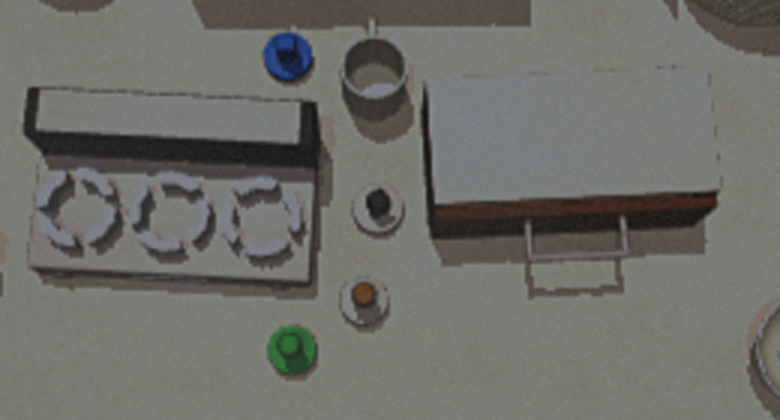

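View pics/wrist0.png

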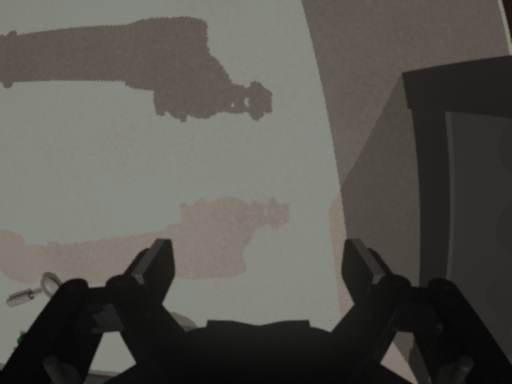

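```bash
cat >> h.py <<'E'
def yawof(Rm): return np.degrees(np.arctan2(Rm[1,1],Rm[0,1]))
def go(pos,yaw,z=None):
    """pos world mm TCP, yaw deg: direction of the tool y axis. prints normalised shift and turn"""
    s=robot.state(); R0=R.from_rotvec(s['eef_rot']).as_matrix()
    d=R0.T@(np.array(pos,float)-s['tcp_pos'])
    a=np.radians(yaw); y=np.array([np.cos(a),np.sin(a),0]); zt=np.array([0,0,-1.]); x=np.cross(y,zt)
    Rt=np.stack([x,y,zt],1); rv=R.from_matrix(R0.T@Rt).as_rotvec()
    print('t %.2f pos %s yaw %.1f gap %.1f F %s q %s'%(s['time_s'],np.round(s['tcp_pos'],1),yawof(R0),s['finger_gap'],np.round(s['ft_force'],1),np.round(s['joint_pos'],2)))
    print('delta',np.round(d/250,4),'turn',np.round(rv/(np.pi/4),4),'dist %.0f ang %.0f rows %d'%(np.linalg.norm(d),np.degrees(np.linalg.norm(rv)),1+max(np.linalg.norm(d)/50,np.degrees(np.linalg.norm(rv))/8.59)))
E
python3 - <<'E'
from h import *
ci=robot.camera_info('wrist'); o=-ci['R'].T@ci['t']; s=robot.state(); R0=R.from_rotvec(s['eef_rot']).as_matrix()
print('cam in tool',R0.T@(o-s['tcp_pos'])); print('R cam axes in tool',np.round(R0.T@ci['R'].T,2)); print(R0)
im,d,ci=load('scene0'); P,c,u,v=cloud(im,d,ci)
for n in('top0','scene0'):
    im,d,ci=load(n); P,c,u,v=cloud(im,d,ci)
    q=P[(P[:,1]<-165)&(P[:,1]>-300)&(P[:,2]>82)&(P[:,2]<98)&(P[:,0]<548)]; print(len(q),q[:,0].min(),q[:,0].max(),np.median(q,0),q[:,1].min(),q[:,1].max())
    m=q[q[:,0]<np.percentile(q[:,0],60)]; print(np.median(m,0),np.degrees(np.polyfit(m[:,1],m[:,0],1)[0]))
go([400,560,240],45)
E
```

```text
cam in tool [  68.81202181    1.491553   -142.63680474]
R cam axes in tool [[ 0.   -0.96 -0.28]
 [ 1.    0.    0.  ]
 [-0.   -0.28  0.96]]
[[-9.75733094e-01  2.18963110e-01 -2.94279427e-04]
 [ 2.18963292e-01  9.75731639e-01 -1.68661133e-03]
 [-8.21679157e-05 -1.71011889e-03 -9.99998534e-01]]
132 231.3476491656083 547.5266342420822 [ 529.83155728 -240.96277573   91.98879316] -299.28768933442825 -175.56874286347835
[ 527.10685166 -235.53780539   91.41805197] 84.71359102774541
139 -460.9160116022625 546.3378171265548 [ 531.57932334 -246.00417062   92.23139835] -296.5808543142202 -176.46894571733938
[ 528.22597013 -250.00001212   92.53650062] 419.20154475915996
t 0.15 pos [158.6 706.8 230.4] yaw 77.4 gap 85.4 F [ 0.6 -0.1  0.1] q [-1.44  0.59  0.05  1.61 -0.03  0.94 -0.03]
delta [-1.0706 -0.3615 -0.0376] turn [-2.100e-03  7.000e-04  7.189e-01] dist 283 ang 32 rows 6
```

```bash
python3 -c "
from h import *
go([370,560,250],45)"
```

```text
t 0.15 pos [158.6 706.8 230.4] yaw 77.4 gap 85.4 F [ 0.6 -0.1  0.1] q [-1.44  0.59  0.05  1.61 -0.03  0.94 -0.03]
delta [-0.9535 -0.3879 -0.0776] turn [-2.100e-03  7.000e-04  7.189e-01] dist 258 ang 32 rows 6
```

Emit:
send_rows(delta_pos=[[-0.95,-0.39,-0.08],[-0.95,-0.39,-0.08],[-0.95,-0.39,-0.08],[-0.95,-0.39,-0.08],[-0.95,-0.39,-0.08],[-0.95,-0.39,-0.08],[-0.95,-0.39,-0.08]], turn=[[0,0,0.72],[0,0,0.72],[0,0,0.72],[0,0,0.72],[0,0,0.72],[0,0,0.72],[0,0,0.72]])

```text
time_s: 0.85
tcp_pos: [372.1, 558.0, 251.5]
eef_rot: [1.211, 2.897, -0.0]
ft_force: [-0.9, 0.9, -0.2]
finger_gap: 85.3
```

```bash
python3 -c "
from h import *
go([530,360,280],22)"
```

```text
t 0.85 pos [372.1 558.  251.5] yaw 44.6 gap 85.3 F [-0.9  0.9 -0.2] q [-1.2   0.51  0.22  1.73 -0.13  0.92 -0.15]
delta [-1.0074 -0.1067 -0.1128] turn [0.0007 0.0015 0.5028] dist 255 ang 23 rows 6
```

Emit:
send_rows(delta_pos=[[-1,-0.1,-0.1],[-1,-0.1,-0.1],[-1,-0.1,-0.1],[-1,-0.1,-0.1],[-1,-0.1,-0.1],[-1,-0.1,-0.1]], turn=[[0,0,0.5],[0,0,0.5],[0,0,0.5],[0,0,0.5],[0,0,0.5],[0,0,0.5]])

```text
time_s: 1.45
tcp_pos: [532.8, 359.4, 277.3]
eef_rot: [1.756, 2.599, 0.0]
ft_force: [0.7, -0.5, 0.9]
finger_gap: 85.3
```

```bash
python3 -c "
from h import *
go([585,215,260],0)"
```

```text
t 1.45 pos [532.8 359.4 277.3] yaw 21.9 gap 85.3 F [ 0.7 -0.5  0.9] q [-0.92  0.46  0.35  1.77 -0.18  0.94 -0.1 ]
delta [-0.6136 -0.0223  0.0719] turn [0.0047 0.0045 0.4873] dist 155 ang 22 rows 4
```

Emit:
send_rows(delta_pos=[[-0.61,-0.02,0.07],[-0.61,-0.02,0.07],[-0.61,-0.02,0.07],[-0.61,-0.02,0.07],[-0.61,-0.02,0.07],[-0.61,-0.02,0.07]], turn=[[0,0,0.49],[0,0,0.49],[0,0,0.49],[0,0,0.49],[0,0,0.49],[0,0,0.49]])

```text
time_s: 2.05
tcp_pos: [580.6, 226.5, 258.4]
eef_rot: [-2.207, -2.233, -0.001]
ft_force: [0.2, 0.9, 0.9]
finger_gap: 85.5
```

```bash
python3 -c "
from h import *
snap('wrist','w1')
go([540,0,260],0)"
```

```text
t 2.10 pos [580.5 226.7 258.5] yaw 0.7 gap 85.5 F [-0.1  0.1  0. ] q [-0.77  0.46  0.45  1.84 -0.26  0.9  -0.18]
delta [-0.9048 -0.1735 -0.0075] turn [-0.0013 -0.0023  0.016 ] dist 230 ang 1 rows 5
```

View pics/w1.png

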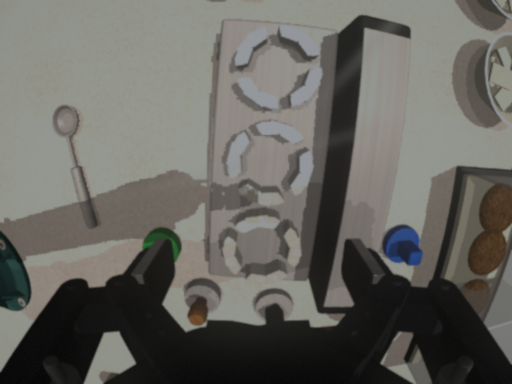

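```bash
cat >> h.py <<'E'
def proj(ci,P,fish=False):
    c=np.array(P)@np.array(ci['R']).T+np.array(ci['t'])
    if fish:
        r=np.hypot(c[...,0],c[...,1]); th=np.arctan2(r,c[...,2]); k=th/np.maximum(r,1e-9)
    else: k=1/c[...,2]
    return ci['cx']+ci['fx']*k*c[...,0], ci['cy']+ci['fy']*k*c[...,1]
def ortho(f,x0,x1,y0,y1,z,res,fish):
    im,d,ci=load(f); xs=np.arange(x1,x0,-res); ys=np.arange(y1,y0,-res)  # up=+x, left=+y
    X,Y=np.meshgrid(xs,ys,indexing='ij'); u,v=proj(ci,np.stack([X,Y,0*X+z],-1),fish)
    return cv2.remap(im,u.astype(np.float32),v.astype(np.float32),cv2.INTER_LINEAR),cv2.remap(d,u.astype(np.float32),v.astype(np.float32),cv2.INTER_NEAREST),X,Y
def fcloud(im,d,ci):
    v,u=np.nonzero(d>0); z=d[v,u]; x=(u-ci['cx'])/ci['fx'];y=(v-ci['cy'])/ci['fy'];r=np.hypot(x,y)+1e-9;k=np.tan(r)/r
    c=np.stack([x*k*z,y*k*z,z],1); return (c-np.array(ci['t']))@np.array(ci['R']),im[v,u],u,v
E
python3 - <<'E'
from h import *
o,dd,X,Y=ortho('w1',520,740,40,420,80,0.5,True)
cv2.imwrite('pics/o1.png',o)
im,d,ci=load('w1'); P,c,u,v=fcloud(im,d,ci)
sel=(P[:,0]>520)&(P[:,0]<660)&(P[:,1]>50)&(P[:,1]<420)
print(np.histogram(P[sel,2],bins=np.arange(-10,140,10)))
q=P[sel&(P[:,2]>70)&(P[:,2]<90)]; print(len(q))
from scipy.optimize import least_squares
for n,cy,cx in((0,123,590),(1,231,597),(2,339,605)):
    m=q[np.hypot(q[:,0]-cx,q[:,1]-cy)<60]
    f=lambda p: np.clip(np.hypot(m[:,0]-p[0],m[:,1]-p[1])-p[2],-9,9)
    r=least_squares(f,[cx,cy,40]).x; print(n,len(m),np.round(r,1), np.median(m[:,2]))
E
```

```text
(array([  272,   297,     0,     2,   103,  9269, 10521,   855,  3775,
        3447,   130,   134,   145,   140]), array([-10,   0,  10,  20,  30,  40,  50,  60,  70,  80,  90, 100, 110,
       120, 130]))
7222
0 2099 [588.8 131.9  40.4] 79.85286916025355
1 2577 [595.9 238.1  40.3] 79.91612415717472
2 2646 [603.4 344.6  40.3] 80.04296455136688
```

View pics/o1.png

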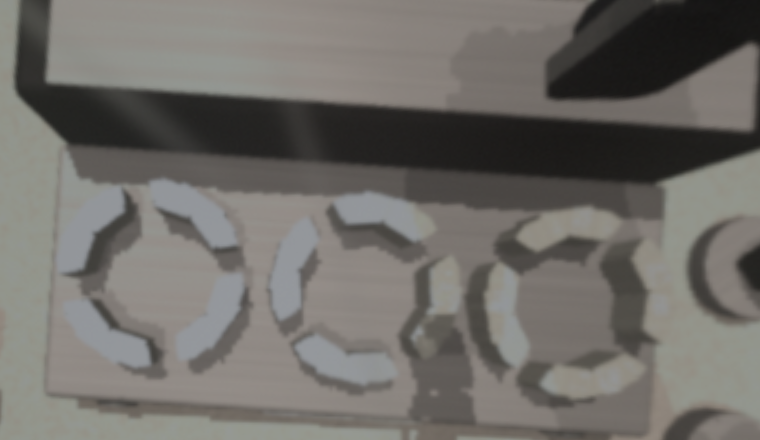

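```bash
cat >> h.py <<'E'
from scipy.optimize import least_squares
def ringfit(P,cx,cy,zr=(75,85)):
    q=P[(P[:,2]>zr[0])&(P[:,2]<zr[1])]; m=q[np.hypot(q[:,0]-cx,q[:,1]-cy)<58]
    f=lambda p: np.clip(np.maximum(np.abs(np.hypot(m[:,0]-p[0],m[:,1]-p[1])-39.75)-7.25,0),-6,6)
    r=least_squares(f,[cx,cy]).x
    a=np.degrees(np.arctan2(m[:,1]-r[1],m[:,0]-r[0])); rr=np.hypot(m[:,0]-r[0],m[:,1]-r[1]); a=a[(rr>35)&(rr<46)]
    # slot: angle phase (mod 90) minimising points within +-9 deg window
    ph=np.arange(-45,45,0.5); cnt=np.array([np.clip(9-np.abs((a-p+45)%90-45),0,9).sum() for p in ph])
    lo=cnt<=cnt.min()+0.15*(np.median(cnt)-cnt.min()); k=np.exp(1j*np.radians(ph[lo]*4)).mean(); return r,np.degrees(np.angle(k))/4,len(m),ph[cnt.argmin()]
E
python3 - <<'E'
from h import *
im,d,ci=load('w1'); P,c,u,v=fcloud(im,d,ci)
for cx,cy in((588.8,131.9),(595.9,238.1),(603.4,344.6)): print('w',ringfit(P,cx,cy))
for n in('top0','scene0'):
  im,d,ci=load(n); P,c,u,v=cloud(im,d,ci)
  for cx,cy in((588.8,131.9),(595.9,238.1),(603.4,344.6)): print(n,ringfit(P,cx,cy))
E
```

```text
w (array([588.80557744, 130.44294699]), np.float64(-35.5), 1886, np.float64(-35.5))
w (array([596.14224306, 237.50246359]), np.float64(29.75), 2310, np.float64(30.0))
w (array([603.5101509 , 345.04477252]), np.float64(9.249999999999996), 2438, np.float64(9.5))
top0 (array([585.30112457, 129.37944401]), np.float64(-35.75), 227, np.float64(-37.0))
top0 (array([592.55451882, 237.03492966]), np.float64(29.499999999999996), 226, np.float64(29.0))
top0 (array([600.18001193, 344.66913021]), np.float64(8.999999999999998), 227, np.float64(7.0))
scene0 (array([585.85293415, 129.36680072]), np.float64(-36.0), 363, np.float64(-35.5))
scene0 (array([593.32220228, 236.85614562]), np.float64(29.75), 411, np.float64(29.5))
scene0 (array([601.17815441, 344.27829214]), np.float64(9.499999999999998), 482, np.float64(9.5))
```

```bash
python3 -c "
from h import *
go([550,-20,250],2)"
```

```text
t 2.10 pos [580.5 226.7 258.5] yaw 0.7 gap 85.5 F [-0.1  0.1  0. ] q [-0.77  0.46  0.45  1.84 -0.26  0.9  -0.18]
delta [-0.9854 -0.1344  0.0323] turn [-0.0013 -0.0023 -0.0285] dist 249 ang 1 rows 5
```

Emit:
send_rows(delta_pos=[[-0.98,-0.13,0.03],[-0.98,-0.13,0.03],[-0.98,-0.13,0.03],[-0.98,-0.13,0.03],[-0.98,-0.13,0.03],[-0.98,-0.13,0.03],[-0.98,-0.13,0.03]], turn=[[0,0,-0.03],[0,0,-0.03],[0,0,-0.03],[0,0,-0.03],[0,0,-0.03],[0,0,-0.03],[0,0,-0.03]])

```text
time_s: 2.8
tcp_pos: [551.1, -21.4, 251.5]
eef_rot: [-2.187, -2.255, -0.002]
ft_force: [0.0, 2.0, -0.0]
finger_gap: 85.4
```

```bash
python3 -c "
from h import *
snap('wrist','w2')
go([530,-231,210],2)"
```

```text
t 2.85 pos [551.4 -19.9 251.4] yaw 1.9 gap 85.2 F [ 0.1 -0.   0.5] q [-0.41  0.38  0.48  2.   -0.24  0.82  0.24]
delta [-0.8413 -0.1142  0.1642] turn [ 0.0006 -0.0019 -0.0016] dist 216 ang 0 rows 5
```

View pics/w2.png

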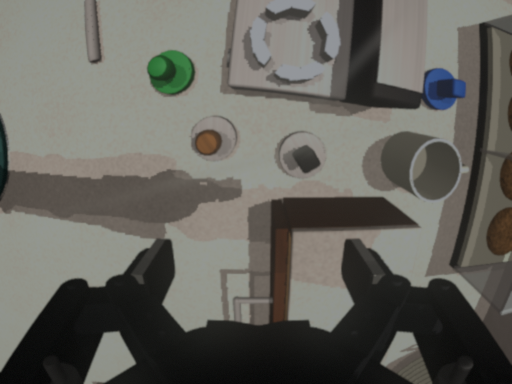

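Emit:
send_rows(delta_pos=[[-0.84,-0.11,0.16],[-0.84,-0.11,0.16],[-0.84,-0.11,0.16],[-0.84,-0.11,0.16],[-0.84,-0.11,0.16],[-0.84,-0.11,0.16],[-0.84,-0.11,0.16]], turn=[[0,0,0],[0,0,0],[0,0,0],[0,0,0],[0,0,0],[0,0,0],[0,0,0]], claw=0)

```text
time_s: 3.55
tcp_pos: [531.3, -229.9, 211.0]
eef_rot: [-2.182, -2.259, -0.002]
ft_force: [0.1, 0.7, -0.1]
finger_gap: 42.5
```

```bash
python3 -c "
from h import *
snap('wrist','w3')
im,d,ci=load('w3'); P,c,u,v=fcloud(im,d,ci)
q=P[(P[:,1]<-150)&(P[:,1]>-320)&(P[:,2]>84)&(P[:,2]<97)&(P[:,0]<547)&(P[:,0]>505)]; print(len(q),np.median(q,0),np.ptp(q,0),np.histogram(q[:,0],10))
im,d,ci=load('w2'); P,c,u,v=fcloud(im,d,ci)
q=P[(P[:,1]<-150)&(P[:,1]>-320)&(P[:,2]>84)&(P[:,2]<97)&(P[:,0]<547)&(P[:,0]>505)]; print(len(q),np.median(q,0),np.ptp(q,0),np.histogram(q[:,0],10))
go([530,-231,78],2)"
```

```text
1483 [ 533.90125981 -227.97261843   92.09144628] [ 19.74618091 118.4599279    7.78054843] (array([113, 239, 262, 259, 261, 174,  64,  34,  41,  36]), array([526.99797715, 528.97259525, 530.94721334, 532.92183143,
       534.89644952, 536.87106761, 538.8456857 , 540.82030379,
       542.79492188, 544.76953997, 546.74415807]))
226 [ 534.15202517 -185.870204     91.87728705] [20.29189134 39.80630283  7.66315068] (array([ 8, 46, 26, 48, 28, 28, 12,  6, 12, 12]), array([526.41272117, 528.44191031, 530.47109944, 532.50028858,
       534.52947771, 536.55866685, 538.58785598, 540.61704512,
       542.64623425, 544.67542339, 546.70461252]))
t 3.60 pos [ 531.4 -229.4  211.1] yaw 2.1 gap 42.6 F [ 0.4  1.  -0.3] q [-0.01  0.47  0.46  1.98 -0.3   0.76  0.67]
delta [-0.0075 -0.0061  0.5325] turn [ 0.0004 -0.0028  0.0012] dist 133 ang 0 rows 3
```

View pics/w3.png

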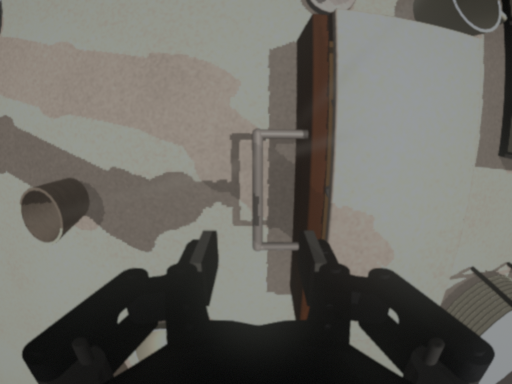

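Emit:
send_rows(delta_pos=[[0,0.006,0.2],[0,0.006,0.4],[0,0.006,0.5],[0,0.006,0.56],[0,0.006,0.56],[0,0.006,0.56]], turn=[[0,0,0],[0,0,0],[0,0,0],[0,0,0],[0,0,0],[0,0,0]])

```text
time_s: 4.2
tcp_pos: [532.7, -232.4, 72.3]
eef_rot: [2.184, 2.256, 0.002]
ft_force: [-0.3, -0.0, 0.4]
finger_gap: 42.7
```

Emit:
send_rows(delta_pos=[[0,0,0],[0,0,0],[0,0,0],[0,0,0],[0,0,0]], turn=[[0,0,0],[0,0,0],[0,0,0],[0,0,0],[0,0,0]], claw=1)

```text
time_s: 4.7
tcp_pos: [532.2, -233.4, 72.9]
eef_rot: [2.186, 2.254, 0.002]
ft_force: [-0.6, 0.9, 5.3]
finger_gap: 7.7
```

Emit:
send_rows(delta_pos=[[0,-0.03,0],[0,-0.08,0],[0,-0.14,0],[0,-0.2,0],[0,-0.26,0],[0,-0.32,0],[0,-0.38,0],[0,-0.43,0],[0,-0.465,0],[0,-0.485,0],[0,-0.49,0],[0,-0.49,0]], turn=[[0,0,0],[0,0,0],[0,0,0],[0,0,0],[0,0,0],[0,0,0],[0,0,0],[0,0,0],[0,0,0],[0,0,0],[0,0,0],[0,0,0]])

```text
time_s: 5.9
tcp_pos: [409.0, -237.5, 72.8]
eef_rot: [2.187, 2.253, 0.002]
ft_force: [-1.4, 0.9, 12.7]
finger_gap: 7.6
```

Emit:
send_rows(delta_pos=[[0,0,0],[0,0,0],[0,0,0],[0,0,-0.2],[0,0,-0.4],[0,0,-0.6],[0,0.2,-0.7],[0,0.4,-0.7],[0,0.44,-0.7],[0,0.44,-0.7],[0,0.44,-0.7]], turn=[[0,0,0],[0,0,0],[0,0,0],[0,0,0],[0,0,0],[0,0,0],[0,0,0],[0,0,0],[0,0,0],[0,0,0],[0,0,0]], claw=0)

```text
time_s: 7.0
tcp_pos: [516.9, -233.3, 245.1]
eef_rot: [-2.185, -2.252, 0.003]
ft_force: [-1.0, -0.1, -0.5]
finger_gap: 43.0
```

```bash
python3 -c "
from h import *
snap('wrist','w4');snap('top','t4')
im,d,ci=load('w4'); P,c,u,v=fcloud(im,d,ci)
im=cv2.imread('pics/t4.png')[110:250,140:400]; cv2.imwrite('pics/t4c.png',cv2.resize(im,None,fx=3,fy=3,interpolation=cv2.INTER_CUBIC))
go([530,-231,78],2)"
```

```text
t 7.10 pos [ 516.1 -233.8  245.4] yaw 1.6 gap 43.1 F [-1.2  0.3 -0.6] q [-0.03  0.41  0.51  1.97 -0.27  0.83  0.65]
delta [0.0088 0.0583 0.6693] turn [-0.0043 -0.0013 -0.0083] dist 168 ang 0 rows 4
```

View pics/w4.png

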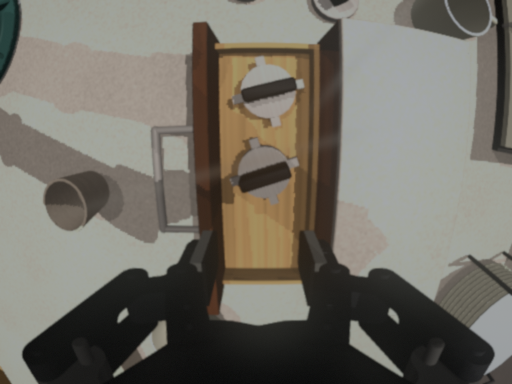

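View pics/t4c.png

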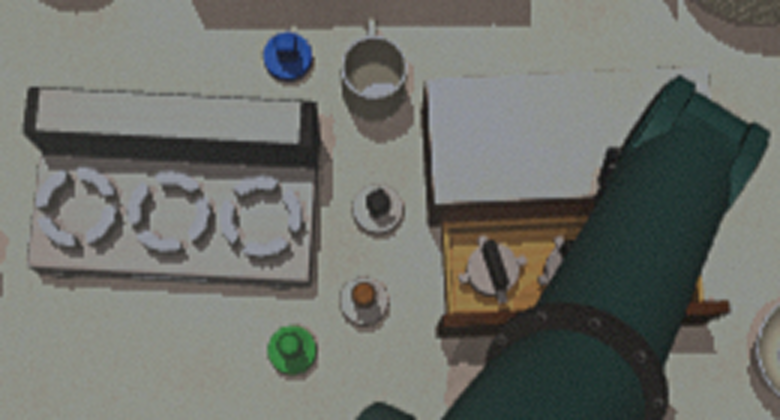

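Two holders are in the drawer, at px (269,92) and (265,175). The third spot near (265,240) is empty. Next I'll measure the grips.

```bash
cat >> h.py <<'E'
def grips(P,c,box,zlo=78,zhi=98,dark=75):
    """dark bar tops: returns centres & long-axis angle"""
    m=(P[:,0]>box[0])&(P[:,0]<box[1])&(P[:,1]>box[2])&(P[:,1]<box[3])&(P[:,2]>zlo)&(P[:,2]<zhi)&(c.max(1)<dark)
    q=P[m]; r=cv2.minAreaRect(q[:,:2].astype(np.float32)); 
    med=np.median(q,0); S=np.cov((q-q.mean(0))[:,:2].T); w,V=np.linalg.eigh(S); a=np.degrees(np.arctan2(V[1,1],V[0,1]))
    return len(q),np.round(r[0],1),np.round(r[1],1),np.round(q.mean(0),1),'med z %.1f'%med[2],'axis %.1f'%((a+90)%180-90)
E
python3 - <<'E'
from h import *
im,d,ci=load('w4'); P,c,u,v=fcloud(im,d,ci)
print(np.histogram(P[(P[:,0]>470)&(P[:,0]<580)&(P[:,1]<-90)&(P[:,1]>-250),2],bins=np.arange(0,120,8)))
for y in((-200,-90),(-280,-190)): print(grips(P,c,(460,590)+y,82,98))
# cup steel rims (z 50..56 => 20+34)
for cx,cy in((520,-140),(520,-232)):
    m=P[(np.hypot(P[:,0]-cx,P[:,1]-cy)<32)]; print(np.histogram(m[:,2],bins=np.arange(10,100,6))[0])
E
```

```text
(array([   0,    0, 6764,  263,  242,  310, 3463,  116,  137,  151,  260,
       1398,   80,   79]), array([  0,   8,  16,  24,  32,  40,  48,  56,  64,  72,  80,  88,  96,
       104, 112]))
(978, array([ 510.5, -143.7]), array([ 85.7, 109.6]), array([ 509.7, -143.2,   89.9]), 'med z 89.8', 'axis 6.3')
(927, array([ 511.8, -233.3]), array([81. , 89.8]), array([ 513.1, -233.5,   89.4]), 'med z 89.6', 'axis 5.9')
[   0  209    2    0    0    1  102 1335    7   10    7   10   59  678]
[   0  293    2    6   11   21  109 1050   50   56   57   54  107  625]
```

Run:
```python
from h import *
im,d,ci=load('w4'); P,c,u,v=fcloud(im,d,ci)
for cx,cy in((517,-143),(517,-233)):
  for dark in (75,60):
    m=(np.hypot(P[:,0]-cx,P[:,1]-cy)<36)&(P[:,2]>85)&(P[:,2]<96)&(c.max(1)<dark); q=P[m]
    r=cv2.minAreaRect(q[:,:2].astype(np.float32)); print(len(q),r,q.mean(0))
  m=(np.hypot(P[:,0]-cx,P[:,1]-cy)<50)&(P[:,2]>48)&(P[:,2]<60)&(c.max(1)>100)
  q=P[m];print('cup',len(q),q.mean(0), cv2.minAreaRect(q[:,:2].astype(np.float32)))
```

```text
679 ((526.3973388671875, -142.66598510742188), (53.54348373413086, 13.18898868560791), 15.9534273147583) [ 526.30933496 -142.55094913   89.74904087]
633 ((526.680908203125, -142.7622833251953), (53.07575607299805, 12.764617919921875), 16.422359466552734) [ 526.4093593  -142.70102406   89.79457204]
cup 1781 [ 526.48083444 -142.59635693   53.39687808] ((526.77587890625, -141.7176513671875), (63.67196273803711, 64.3198013305664), 61.11908721923828)
677 ((525.306884765625, -234.3664093017578), (55.079917907714844, 13.308040618896484), 20.24757957458496) [ 525.76523867 -233.6624439    89.49136594]
647 ((525.6473999023438, -234.11732482910156), (53.63802719116211, 13.076349258422852), 20.24757957458496) [ 525.71380229 -233.46002184   89.50997111]
cup 1412 [ 526.25168427 -230.24632468   53.33347675] ((526.096923828125, -235.09494018554688), (62.36251449584961, 63.838462829589844), 65.3453369140625)
```

```bash
python3 -c "
from h import *
go([526.5,-142.5,180],-40)"
```

```text
t 7.10 pos [ 516.1 -233.8  245.4] yaw 1.6 gap 43.1 F [-1.2  0.3 -0.6] q [-0.03  0.41  0.51  1.97 -0.27  0.83  0.65]
delta [0.3634 0.0529 0.2617] turn [-4.60e-03  3.00e-04  9.25e-01] dist 113 ang 42 rows 5
```

Emit:
send_rows(delta_pos=[[0.36,0.05,0.26],[0.36,0.05,0.26],[0.36,0.05,0.26],[0.36,0.05,0.26],[0.36,0.05,0.26],[0.36,0.05,0.26],[0.36,0.05,0.26]], turn=[[-0.005,0,0.925],[-0.005,0,0.925],[-0.005,0,0.925],[-0.005,0,0.925],[-0.005,0,0.925],[-0.005,0,0.925],[-0.005,0,0.925]])

```text
time_s: 7.8
tcp_pos: [527.4, -143.6, 181.3]
eef_rot: [2.843, 1.332, 0.003]
ft_force: [0.7, -0.2, -0.5]
finger_gap: 42.6
```

```bash
python3 -c "
from h import *
go([526.5,-142.5,140],-73.8)"
```

```text
t 7.80 pos [ 527.4 -143.6  181.3] yaw -39.8 gap 42.6 F [ 0.7 -0.2 -0.5] q [-0.29  0.51  0.65  2.08 -0.48  0.7  -0.02]
delta [ 0.0008 -0.006   0.165 ] turn [ 0.0032 -0.0021  0.7554] dist 41 ang 34 rows 4
```

Emit:
send_rows(delta_pos=[[0,-0.006,0.165],[0,-0.006,0.165],[0,-0.006,0.165],[0,-0.006,0.165],[0,-0.006,0.165],[0,-0.006,0.165]], turn=[[0.003,-0.002,0.755],[0.003,-0.002,0.755],[0.003,-0.002,0.755],[0.003,-0.002,0.755],[0.003,-0.002,0.755],[0.003,-0.002,0.755]])

```text
time_s: 8.4
tcp_pos: [527.3, -142.5, 140.1]
eef_rot: [3.109, 0.447, 0.002]
ft_force: [0.2, 0.4, -0.5]
finger_gap: 42.6
```

```bash
python3 -c "
from h import *
snap('wrist','w5')
go([526.5,-142.5,60],-73.8)"
```

```text
t 8.45 pos [ 527.4 -142.4  140.2] yaw -73.7 gap 42.6 F [-0.3 -0.7  0.2] q [-0.34  0.62  0.76  2.11 -0.69  0.68 -0.4 ]
delta [-0.004  -0.0008  0.3208] turn [ 0.0002 -0.0016  0.0026] dist 80 ang 0 rows 2
```

View pics/w5.png

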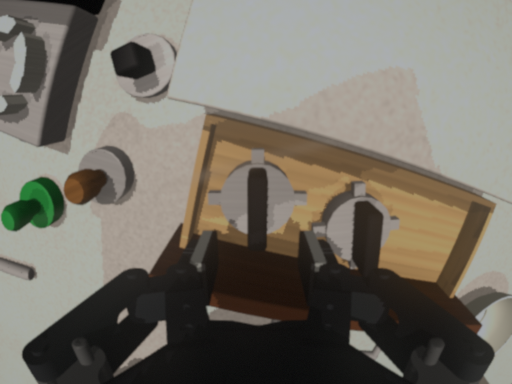

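Emit:
send_rows(delta_pos=[[0,0,0.15],[0,0,0.26],[0,0,0.31],[0,0,0.325],[0,0,0.325],[0,0,0.325]], turn=[[0,0,0],[0,0,0],[0,0,0],[0,0,0],[0,0,0],[0,0,0]])

```text
time_s: 9.05
tcp_pos: [528.4, -142.8, 59.8]
eef_rot: [3.109, 0.441, 0.004]
ft_force: [-0.4, -0.2, -0.5]
finger_gap: 43.2
```

Emit:
send_rows(delta_pos=[[0,0,0],[0,0,0],[0,0,0],[0,0,0],[0,0,0]], turn=[[0,0,0],[0,0,0],[0,0,0],[0,0,0],[0,0,0]], claw=1)

```text
time_s: 9.55
tcp_pos: [528.3, -142.3, 59.6]
eef_rot: [3.11, 0.442, 0.004]
ft_force: [-1.2, 1.6, 6.3]
finger_gap: 13.4
```

Emit:
send_rows(delta_pos=[[0,0,-0.05],[0,0,-0.15],[0,0,-0.3],[0,0,-0.45],[0,0,-0.6],[0,0,-0.68],[0,0,-0.68]], turn=[[0,0,0],[0,0,0],[0,0,0],[0,0,0],[0,0,0],[0,0,0],[0,0,0]])

```text
time_s: 10.25
tcp_pos: [528.9, -143.1, 231.8]
eef_rot: [3.108, 0.441, 0.01]
ft_force: [0.7, -0.6, -2.4]
finger_gap: 12.9
```

```bash
python3 -c "
from h import *
go([560,50,240],-76)
go([575,95,240],-78)"
```

```text
t 10.25 pos [ 528.9 -143.1  231.8] yaw -73.9 gap 12.9 F [ 0.7 -0.6 -2.4] q [-0.46  0.51  0.91  2.04 -0.55  0.84 -0.53]
delta [ 0.3345 -0.707  -0.0331] turn [ 0.0037 -0.0079  0.0477] dist 196 ang 2 rows 4
t 10.25 pos [ 528.9 -143.1  231.8] yaw -73.9 gap 12.9 F [ 0.7 -0.6 -2.4] q [-0.46  0.51  0.91  2.04 -0.55  0.84 -0.53]
delta [ 0.4422 -0.8632 -0.0329] turn [ 0.0035 -0.008   0.0921] dist 243 ang 4 rows 5
```

Emit:
send_rows(delta_pos=[[0.44,-0.86,-0.03],[0.44,-0.86,-0.03],[0.44,-0.86,-0.03],[0.44,-0.86,-0.03],[0.44,-0.86,-0.03],[0.44,-0.86,-0.03],[0.44,-0.86,-0.03]], turn=[[0.004,-0.008,0.092],[0.004,-0.008,0.092],[0.004,-0.008,0.092],[0.004,-0.008,0.092],[0.004,-0.008,0.092],[0.004,-0.008,0.092],[0.004,-0.008,0.092]])

```text
time_s: 10.95
tcp_pos: [572.1, 96.6, 234.4]
eef_rot: [-3.123, -0.334, 0.014]
ft_force: [-0.4, -1.0, -2.5]
finger_gap: 13.0
```

```bash
python3 -c "
from h import *
go([602,310,220],-80.7)"
```

```text
t 10.95 pos [572.1  96.6 234.4] yaw -77.8 gap 13.0 F [-0.4 -1.  -2.5] q [-0.89  0.58  0.95  1.96 -0.59  0.92 -0.99]
delta [ 0.2981 -0.8089  0.0568] turn [-0.0023  0.0113  0.065 ] dist 216 ang 3 rows 5
```

Emit:
send_rows(delta_pos=[[0.28,-0.7,0.05],[0.28,-0.7,0.05],[0.28,-0.7,0.05],[0.28,-0.7,0.05],[0.28,-0.7,0.05],[0.28,-0.7,0.05],[0.28,-0.7,0.05]], turn=[[-0.002,0.011,0.065],[-0.002,0.011,0.065],[-0.002,0.011,0.065],[-0.002,0.011,0.065],[-0.002,0.011,0.065],[-0.002,0.011,0.065],[-0.002,0.011,0.065]])

```text
time_s: 11.65
tcp_pos: [605.1, 277.2, 223.5]
eef_rot: [3.131, 0.242, 0.003]
ft_force: [-0.9, -1.2, -1.7]
finger_gap: 13.1
```

```bash
python3 -c "
from h import *
snap('wrist','w6')
im,d,ci=load('w6'); P,c,u,v=fcloud(im,d,ci)
for cx,cy in((588.8,130.9),(595.9,237.5),(603.4,344.6)): print('w',ringfit(P,cx,cy))
go([602,344.8,150],-80.7)"
```

```text
w (array([589.0388948 , 130.34772696]), np.float64(-36.0), 2161, np.float64(-36.0))
w (array([596.75948682, 237.44180764]), np.float64(30.000000000000004), 1568, np.float64(30.0))
w (array([603.76850382, 345.21829473]), np.float64(9.499999999999998), 2591, np.float64(9.5))
t 11.70 pos [605.3 277.2 223.8] yaw -81.2 gap 13.3 F [ 0.7 -1.1 -1.4] q [-1.08  0.71  0.94  1.78 -0.67  1.   -1.29]
delta [ 0.0278 -0.2695  0.2954] turn [ 0.0005 -0.0031 -0.0109] dist 100 ang 1 rows 3
```

View pics/w6.png

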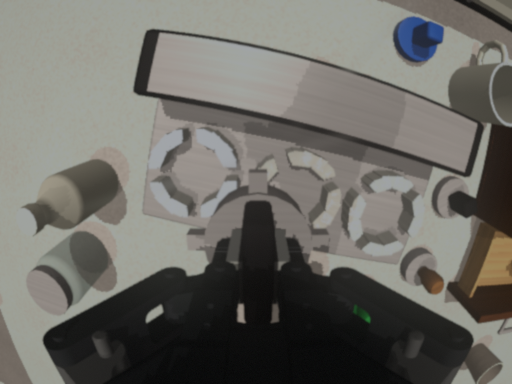

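```bash
python3 -c "
from h import *
im,d,ci=load('t4'); P,c,u,v=cloud(im,d,ci)
cx,cy=523,-143
m=(np.hypot(P[:,0]-cx,P[:,1]-cy)<36)&(P[:,2]>83)&(P[:,2]<97); q=P[m]; print(len(q),q.mean(0),cv2.minAreaRect(q[:,:2].astype(np.float32)))
m=(np.hypot(P[:,0]-cx,P[:,1]-cy)<45)&(P[:,2]>47)&(P[:,2]<60); q=P[m]; print(len(q),q.mean(0),cv2.minAreaRect(q[:,:2].astype(np.float32)))
go([605.3,345.3,135],-80.6)"
```

```text
68 [ 523.23801792 -141.37511984   90.09476507] ((523.2788696289062, -141.3529052734375), (55.09162521362305, 14.458996772766113), 15.401227951049805)
177 [ 521.12100869 -139.98517467   53.85534317] ((523.8535766601562, -140.71449279785156), (63.3249626159668, 61.345458984375), 59.73683166503906)
t 11.70 pos [605.3 277.2 223.8] yaw -81.2 gap 13.3 F [ 0.7 -1.1 -1.4] q [-1.08  0.71  0.94  1.78 -0.67  1.   -1.29]
delta [ 0.041  -0.2695  0.3554] turn [ 0.0005 -0.0031 -0.0131] dist 112 ang 1 rows 3
```

Emit:
send_rows(delta_pos=[[0.03,-0.27,0.1],[0.041,-0.27,0.2],[0.041,-0.27,0.3],[0.041,-0.27,0.355],[0.041,-0.27,0.355],[0.041,-0.27,0.355]], turn=[[0,-0.003,-0.013],[0,-0.003,-0.013],[0,-0.003,-0.013],[0,-0.003,-0.013],[0,-0.003,-0.013],[0,-0.003,-0.013]])

```text
time_s: 12.3
tcp_pos: [606.3, 346.8, 136.5]
eef_rot: [-3.131, -0.259, -0.004]
ft_force: [0.8, 0.4, -2.6]
finger_gap: 13.2
```

```bash
python3 -c "
from h import *
go([605.3,345.3,100],-80.6)"
```

```text
t 12.30 pos [606.3 346.8 136.5] yaw -80.5 gap 13.2 F [ 0.8  0.4 -2.6] q [-1.09  0.83  0.85  1.76 -0.77  0.91 -1.31]
delta [-0.0051  0.0052  0.1459] turn [-0.0002 -0.0031  0.0017] dist 37 ang 0 rows 1
```

Emit:
send_rows(delta_pos=[[-0.005,0.005,0.05],[-0.005,0.005,0.09],[-0.005,0.005,0.115],[-0.005,0.005,0.13],[-0.005,0.005,0.14],[-0.005,0.005,0.148],[-0.005,0.005,0.148]], turn=[[0,-0.003,0.002],[0,-0.003,0.002],[0,-0.003,0.002],[0,-0.003,0.002],[0,-0.003,0.002],[0,-0.003,0.002],[0,-0.003,0.002]])

```text
time_s: 13.0
tcp_pos: [604.3, 347.2, 98.1]
eef_rot: [3.131, 0.262, -0.002]
ft_force: [1.0, -1.1, -3.1]
finger_gap: 13.2
```

Emit:
send_rows(delta_pos=[[0,0,0.01],[0,0,0.02],[0,0,0.03],[0,0,0.036],[0,0,0.04],[0,0,0.04]], turn=[[0,0,0],[0,0,0],[0,0,0],[0,0,0],[0,0,0],[0,0,0]])

```text
time_s: 13.6
tcp_pos: [604.4, 347.0, 89.7]
eef_rot: [-3.13, -0.262, 0.003]
ft_force: [-2.6, -2.2, 6.7]
finger_gap: 13.0
```

Emit:
send_rows(delta_pos=[[0,0,0],[0,0,0],[0,0,0],[0,0,0],[0,0,-0.1],[0,0,-0.25],[0,0,-0.4],[0,0,-0.56],[0,0,-0.56],[0,0,-0.56]], turn=[[0,0,0],[0,0,0],[0,0,0],[0,0,0],[0,0,0],[0,0,0],[0,0,0],[0,0,0],[0,0,0],[0,0,0]], claw=0)

```text
time_s: 14.6
tcp_pos: [604.7, 348.0, 229.3]
eef_rot: [-3.128, -0.263, -0.0]
ft_force: [-1.3, -0.3, -0.5]
finger_gap: 42.7
```

```bash
cat >> h.py <<'E'
def hold(P,cx,cy,ztop):
    m=(np.hypot(P[:,0]-cx,P[:,1]-cy)<34)&(P[:,2]>ztop-6)&(P[:,2]<ztop+16); q=P[m]
    r=cv2.minAreaRect(q[:,:2].astype(np.float32)); print('grip',len(q),np.round(q.mean(0),1),np.round(np.percentile(q[:,2],[10,50,90]),1),r)
    for k in range(0,360,15):pass
E
python3 -c "
from h import *
snap('wrist','w7')
im,d,ci=load('w7'); P,c,u,v=fcloud(im,d,ci)
hold(P,603.5,345,120)
go([560,120,235],-74)"
```

```text
grip 957 [604.5 348.  119.4] [118.  119.6 120.6] ((603.4327392578125, 347.6354064941406), (55.89567947387695, 14.0038480758667), 9.052505493164062)
t 14.65 pos [603.6 347.9 227.7] yaw -80.4 gap 42.5 F [ 0.  -0.2 -0.2] q [-1.14  0.74  0.93  1.7  -0.68  1.05 -1.38]
delta [-0.3242  0.8698 -0.0296] turn [-0.0021  0.0031 -0.1422] dist 232 ang 6 rows 5
```

View pics/w7.png

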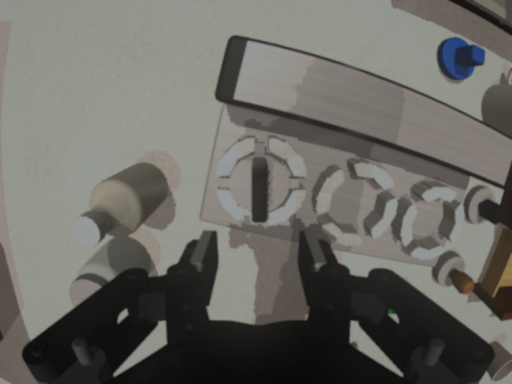

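Emit:
send_rows(delta_pos=[[-0.32,0.9,-0.03],[-0.32,0.9,-0.03],[-0.32,0.9,-0.03],[-0.32,0.9,-0.03],[-0.32,0.9,-0.03],[-0.32,0.9,-0.03],[-0.32,0.9,-0.03]], turn=[[0,0,-0.14],[0,0,-0.14],[0,0,-0.14],[0,0,-0.14],[0,0,-0.14],[0,0,-0.14],[0,0,-0.14]])

```text
time_s: 15.35
tcp_pos: [561.8, 111.7, 234.5]
eef_rot: [-3.111, -0.43, 0.006]
ft_force: [-0.6, 0.9, 0.7]
finger_gap: 42.8
```

```bash
python3 -c "
from h import *
go([520,-120,235],-70)"
```

```text
t 15.35 pos [561.8 111.7 234.5] yaw -74.3 gap 42.8 F [-0.6  0.9  0.7] q [-0.92  0.56  0.94  1.98 -0.58  0.9  -0.96]
delta [-0.4122  0.8467 -0.002 ] turn [-0.0026  0.0047 -0.0948] dist 235 ang 4 rows 5
```

Emit:
send_rows(delta_pos=[[-0.41,0.85,0],[-0.41,0.85,0],[-0.41,0.85,0],[-0.41,0.85,0],[-0.41,0.85,0],[-0.41,0.85,0],[-0.41,0.85,0]], turn=[[0,0.005,-0.095],[0,0.005,-0.095],[0,0.005,-0.095],[0,0.005,-0.095],[0,0.005,-0.095],[0,0.005,-0.095],[0,0.005,-0.095]])

```text
time_s: 16.05
tcp_pos: [522.9, -118.9, 234.8]
eef_rot: [-3.091, -0.55, -0.002]
ft_force: [0.6, 1.2, 0.0]
finger_gap: 42.7
```

```bash
python3 -c "
from h import *
go([526.5,-234,140],-69.8)"
```

```text
t 16.05 pos [ 522.9 -118.9  234.8] yaw -69.8 gap 42.7 F [0.6 1.2 0. ] q [-0.51  0.49  0.91  2.06 -0.53  0.84 -0.51]
delta [-0.1461  0.4378  0.378 ] turn [-0.0028 -0.0023 -0.0002] dist 149 ang 0 rows 3
```

Emit:
send_rows(delta_pos=[[-0.147,0.438,0.15],[-0.147,0.438,0.3],[-0.147,0.438,0.378],[-0.147,0.438,0.378],[-0.147,0.438,0.378],[-0.147,0.438,0.378],[-0.147,0.438,0.378]], turn=[[0,0,0],[0,0,0],[0,0,0],[0,0,0],[0,0,0],[0,0,0],[0,0,0]])

```text
time_s: 16.75
tcp_pos: [527.5, -233.2, 141.8]
eef_rot: [-3.09, -0.555, -0.007]
ft_force: [0.4, -0.7, 0.7]
finger_gap: 42.9
```

```bash
python3 -c "
from h import *
snap('wrist','w8')
im,d,ci=load('w8'); P,c,u,v=fcloud(im,d,ci)
hold(P,526,-234,90)
go([526.5,-234,60],-69.8)"
```

```text
grip 1438 [ 528.2 -234.    89.5] [88.2 89.6 90.6] ((526.7389526367188, -234.79367065429688), (55.20478057861328, 13.731438636779785), 19.9783878326416)
t 16.80 pos [ 527.3 -233.5  141.9] yaw -69.6 gap 42.5 F [-0.  -0.1 -0.2] q [-0.16  0.64  0.74  2.04 -0.68  0.71 -0.21]
delta [-0.0053  0.0009  0.3277] turn [-0.0008 -0.006   0.0033] dist 82 ang 0 rows 2
```

View pics/w8.png

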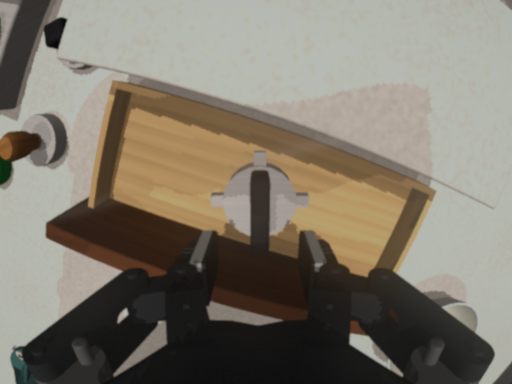

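The second holder is upright, with its bar at px (260,205) centred between the fingers, and there's no third holder in the drawer. Now I'll grip it.

Emit:
send_rows(delta_pos=[[-0.004,0.001,0.15],[-0.004,0.001,0.26],[-0.004,0.001,0.31],[-0.004,0.001,0.33],[-0.004,0.001,0.33],[-0.004,0.001,0.33]], turn=[[0,-0.006,0.003],[0,-0.006,0.003],[0,-0.006,0.003],[0,-0.006,0.003],[0,-0.006,0.003],[0,-0.006,0.003]])

```text
time_s: 17.4
tcp_pos: [526.0, -236.3, 59.5]
eef_rot: [3.093, 0.546, -0.001]
ft_force: [-0.3, -0.6, -0.6]
finger_gap: 42.4
```

Emit:
send_rows(delta_pos=[[0,0,0],[0,0,0],[0,0,0],[0,0,0],[0,0,0]], turn=[[0,0,0],[0,0,0],[0,0,0],[0,0,0],[0,0,0]], claw=1)

```text
time_s: 17.9
tcp_pos: [525.7, -236.0, 59.2]
eef_rot: [-3.094, -0.546, 0.002]
ft_force: [-0.2, 1.3, 6.0]
finger_gap: 12.7
```

Emit:
send_rows(delta_pos=[[0,0,-0.05],[0,0,-0.15],[0,0,-0.3],[0,0,-0.45],[0,0,-0.6],[0,0,-0.68],[0,0,-0.68]], turn=[[0,0,0],[0,0,0],[0,0,0],[0,0,0],[0,0,0],[0,0,0],[0,0,0]])

```text
time_s: 18.6
tcp_pos: [526.8, -237.0, 231.5]
eef_rot: [3.091, 0.545, 0.004]
ft_force: [1.0, -0.2, -1.8]
finger_gap: 13.2
```

```bash
python3 -c "
from h import *
go([560,-5,240],-66)"
```

```text
t 18.60 pos [ 526.8 -237.   231.5] yaw -70.0 gap 13.2 F [ 1.  -0.2 -1.8] q [-0.26  0.54  0.87  1.97 -0.54  0.87 -0.32]
delta [ 0.4423 -0.8266 -0.0355] turn [ 0.0039 -0.0029 -0.0887] dist 235 ang 4 rows 5
```

Emit:
send_rows(delta_pos=[[0.44,-0.83,-0.03],[0.44,-0.83,-0.03],[0.44,-0.83,-0.03],[0.44,-0.83,-0.03],[0.44,-0.83,-0.03],[0.44,-0.83,-0.03],[0.44,-0.83,-0.03]], turn=[[0.004,-0.003,-0.089],[0.004,-0.003,-0.089],[0.004,-0.003,-0.089],[0.004,-0.003,-0.089],[0.004,-0.003,-0.089],[0.004,-0.003,-0.089],[0.004,-0.003,-0.089]])

```text
time_s: 19.3
tcp_pos: [556.7, -1.9, 234.3]
eef_rot: [-3.069, -0.658, 0.013]
ft_force: [-0.0, -0.3, -0.8]
finger_gap: 13.2
```

```bash
python3 -c "
from h import *
go([590,190,235],-60.2)"
```

```text
t 19.30 pos [556.7  -1.9 234.3] yaw -65.8 gap 13.2 F [-0.  -0.3 -0.8] q [-0.71  0.52  0.9   2.01 -0.53  0.87 -0.66]
delta [ 0.4358 -0.6456 -0.0027] turn [-0.0068  0.009  -0.1246] dist 195 ang 6 rows 4
```

Emit:
send_rows(delta_pos=[[0.436,-0.646,0],[0.436,-0.646,0],[0.436,-0.646,0],[0.436,-0.646,0],[0.436,-0.646,0],[0.436,-0.646,0],[0.436,-0.646,0]], turn=[[-0.007,0.009,-0.125],[-0.007,0.009,-0.125],[-0.007,0.009,-0.125],[-0.007,0.009,-0.125],[-0.007,0.009,-0.125],[-0.007,0.009,-0.125],[-0.007,0.009,-0.125]])

```text
time_s: 20.0
tcp_pos: [591.4, 185.2, 235.7]
eef_rot: [3.037, 0.797, 0.003]
ft_force: [-1.2, -1.2, -2.1]
finger_gap: 13.4
```

```bash
python3 -c "
from h import *
go([595.2,239.2,130],-60.2)"
```

```text
t 20.00 pos [591.4 185.2 235.7] yaw -60.6 gap 13.4 F [-1.2 -1.2 -2.1] q [-0.95  0.59  0.86  1.88 -0.56  0.93 -0.88]
delta [ 0.1189 -0.1816  0.4227] turn [ 0.003  -0.0015 -0.009 ] dist 119 ang 0 rows 3
```

Emit:
send_rows(delta_pos=[[0.119,-0.182,0.1],[0.119,-0.182,0.2],[0.119,-0.182,0.32],[0.119,-0.182,0.42],[0.119,-0.182,0.42],[0.119,-0.182,0.42],[0.119,-0.182,0.42]], turn=[[0.003,-0.001,-0.009],[0.003,-0.001,-0.009],[0.003,-0.001,-0.009],[0.003,-0.001,-0.009],[0.003,-0.001,-0.009],[0.003,-0.001,-0.009],[0.003,-0.001,-0.009]])

```text
time_s: 20.7
tcp_pos: [596.9, 241.6, 133.0]
eef_rot: [-3.034, -0.811, -0.007]
ft_force: [-0.0, 0.4, -1.0]
finger_gap: 13.2
```

```bash
python3 -c "
from h import *
go([595.2,239.2,100],-60.2)"
```

```text
t 20.70 pos [596.9 241.6 133. ] yaw -60.1 gap 13.2 F [-0.   0.4 -1. ] q [-0.93  0.73  0.74  1.89 -0.69  0.79 -0.86]
delta [-0.0114  0.0048  0.1318] turn [-0.0002 -0.0063  0.0026] dist 33 ang 0 rows 1
```

Emit:
send_rows(delta_pos=[[-0.011,0.005,0.04],[-0.011,0.005,0.08],[-0.011,0.005,0.1],[-0.011,0.005,0.115],[-0.011,0.005,0.127],[-0.011,0.005,0.134],[-0.011,0.005,0.134]], turn=[[0,-0.006,0.002],[0,-0.006,0.002],[0,-0.006,0.002],[0,-0.006,0.002],[0,-0.006,0.002],[0,-0.006,0.002],[0,-0.006,0.002]])

```text
time_s: 21.4
tcp_pos: [594.3, 239.7, 97.5]
eef_rot: [3.034, 0.811, -0.003]
ft_force: [1.1, -3.1, -1.9]
finger_gap: 13.1
```

Emit:
send_rows(delta_pos=[[0,0,0.01],[0,0,0.02],[0,0,0.03],[0,0,0.036],[0,0,0.04],[0,0,0.04]], turn=[[0,0,0],[0,0,0],[0,0,0],[0,0,0],[0,0,0],[0,0,0]])

```text
time_s: 22.0
tcp_pos: [594.5, 239.7, 89.2]
eef_rot: [-3.035, -0.811, 0.002]
ft_force: [-0.6, -4.3, 8.5]
finger_gap: 13.0
```

Emit:
send_rows(delta_pos=[[0,0,0],[0,0,0],[0,0,0],[0,0,0],[0,0,-0.1],[0,0,-0.25],[0,0,-0.4],[0,0,-0.56],[0,0,-0.56],[0,0,-0.56]], turn=[[0,0,0],[0,0,0],[0,0,0],[0,0,0],[0,0,0],[0,0,0],[0,0,0],[0,0,0],[0,0,0],[0,0,0]], claw=0)

```text
time_s: 23.0
tcp_pos: [594.2, 241.3, 228.4]
eef_rot: [-3.033, -0.813, 0.002]
ft_force: [0.2, -0.3, 0.2]
finger_gap: 42.5
```

```bash
python3 -c "
from h import *
snap('wrist','w9');snap('scene','s9');snap('top','t9')
im,d,ci=load('w9'); P,c,u,v=fcloud(im,d,ci)
hold(P,596,239,120);hold(P,603.5,347,120)
go([570,60,235],-20)"
```

```text
grip 958 [596.5 240.6 119.5] [118.  119.6 120.6] ((595.8328247070312, 239.94137573242188), (55.14918518066406, 13.748266220092773), 29.72816276550293)
grip 966 [603.7 346.1 119.3] [117.4 119.6 120.7] ((603.0368041992188, 346.84637451171875), (56.321380615234375, 14.631851196289062), 9.00633716583252)
t 23.15 pos [592.7 240.9 226. ] yaw -60.0 gap 42.7 F [ 0.8 -0.2  0.4] q [-1.01  0.63  0.85  1.83 -0.58  0.95 -0.95]
delta [-0.4406  0.5815 -0.0349] turn [-0.0053  0.0057 -0.8891] dist 183 ang 40 rows 5
```

View pics/w9.png

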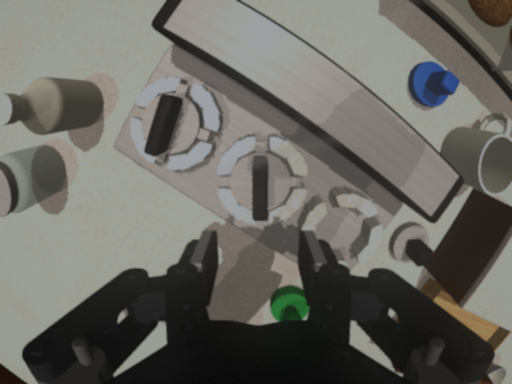

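View pics/s9.png

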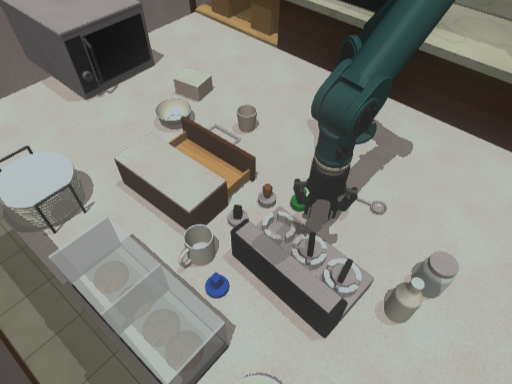

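Both holders are fully home: their grip tops measure 119.5 mm, as expected, and the lugs sit in the slots. Next is the tamper, so I'll look there again first.

```bash
python3 -c "
from h import *
go([550,20,235],-30)"
```

```text
t 23.15 pos [592.7 240.9 226. ] yaw -60.0 gap 42.7 F [ 0.8 -0.2  0.4] q [-1.01  0.63  0.85  1.83 -0.58  0.95 -0.95]
delta [-0.5898  0.68   -0.0343] turn [-0.0047  0.0061 -0.6669] dist 225 ang 30 rows 5
```

Emit:
send_rows(delta_pos=[[-0.59,0.68,-0.03],[-0.59,0.68,-0.03],[-0.59,0.68,-0.03],[-0.59,0.68,-0.03],[-0.59,0.68,-0.03],[-0.59,0.68,-0.03],[-0.59,0.68,-0.03],[-0.59,0.68,-0.03]], turn=[[-0.005,0.006,-0.667],[-0.005,0.006,-0.667],[-0.005,0.006,-0.667],[-0.005,0.006,-0.667],[-0.005,0.006,-0.667],[-0.005,0.006,-0.667],[-0.005,0.006,-0.667],[-0.005,0.006,-0.667]])

```text
time_s: 23.95
tcp_pos: [551.2, 21.6, 234.4]
eef_rot: [2.719, 1.574, 0.003]
ft_force: [0.3, 0.1, 0.4]
finger_gap: 42.6
```

Run:
```python
from h import *
im,d,ci=snap('wrist','w10')
P,c,u,v=fcloud(im,d,ci); c=c.astype(int)
b=(P[:,0]>440)&(P[:,0]<720)&(P[:,1]>-80)&(P[:,1]<70)
t=b&(c[:,2]>c[:,0]+35)&(c[:,1]<c[:,2]*0.8)&(P[:,2]>60)&(P[:,2]<82); q=P[t]
print('knob',len(q),q.mean(0) if len(q) else '',cv2.minAreaRect(q[:,:2].astype(np.float32)) if len(q) else '')
l=b&(c.max(1)<75)&(P[:,2]>56)&(P[:,2]<68)&(P[:,1]>-30)&(P[:,0]>570); q=P[l]
print('lev',len(q),q.mean(0) if len(q) else '',cv2.minAreaRect(q[:,:2].astype(np.float32)) if len(q) else '')
```

```text
knob 339 [500.02058773  13.91526698  73.44963237] ((500.0905456542969, 13.669755935668945), (20.16213607788086, 22.744470596313477), 38.81871795654297)
lev 410 [612.11328325  -4.66194703  61.36822627] ((634.2667236328125, 22.41669464111328), (100.77823638916016, 25.527008056640625), 51.977813720703125)
```

View pics/w10.png

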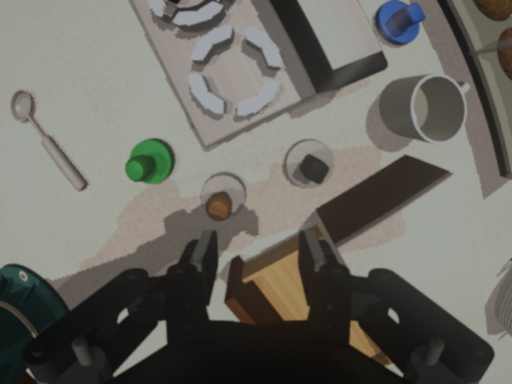

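```bash
cat >> h.py <<'E'
def disc(P,cx,cy,z,rad):
    m=(np.hypot(P[:,0]-cx,P[:,1]-cy)<rad+10)&(np.abs(P[:,2]-z)<4); q=P[m]
    h=cv2.convexHull(q[:,:2].astype(np.float32))[:,0]; (x,y),r=cv2.minEnclosingCircle(h); return len(q),round(x,1),round(y,1),round(r,1),np.median(q[:,2])
E
python3 - <<'E'
from h import *
im,d,ci=load('w10'); P,c,u,v=fcloud(im,d,ci)
print('tamper disc',disc(P,498,13,24,29)); print('lev disc',disc(P,612,-4,18,31))
m=(np.hypot(P[:,0]-498,P[:,1]-13)<20)&(P[:,2]>74.5)&(P[:,2]<80); print(P[m].mean(0),m.sum())
m=(np.hypot(P[:,0]-612,P[:,1]+4)<22)&(P[:,2]>60)&(P[:,2]<66); print(P[m].mean(0),m.sum(),cv2.minAreaRect(P[m][:,:2].astype(np.float32)))
im,d,ci=load('w2'); P,c,u,v=fcloud(im,d,ci)
print('tamper disc',disc(P,498,13,24,29)); print('lev disc',disc(P,612,-4,18,31))
m=(np.hypot(P[:,0]-612,P[:,1]+4)<22)&(P[:,2]>59)&(P[:,2]<66); print(P[m].mean(0),m.sum(),cv2.minAreaRect(P[m][:,:2].astype(np.float32)))
E
```

```text
tamper disc (1012, 497.2, 11.6, 28.7, np.float64(23.82038383617716))
lev disc (1252, 611.6, -7.7, 31.0, np.float64(17.999018870969238))
[496.78773876  11.15017583  75.21704025] 152
[611.63202361  -7.37056925  61.71325311] 366 ((611.4741821289062, -7.613824844360352), (22.189470291137695, 22.512420654296875), 32.36089324951172)
tamper disc (1038, 496.4, 10.8, 29.5, np.float64(23.948931457780553))
lev disc (1207, 611.4, -7.3, 31.0, np.float64(17.969820662270255))
[610.98622062  -7.32906217  61.65106433] 372 ((611.6239013671875, -7.989971160888672), (23.340354919433594, 23.80835723876953), 36.1942138671875)
```

```bash
python3 -c "
from h import *
go([497,11.4,130],-70)"
```

```text
t 24.00 pos [551.3  21.8 234.5] yaw -29.8 gap 42.4 F [ 0.   0.2 -0.6] q [-0.65  0.45  0.73  2.02 -0.42  0.81 -0.2 ]
delta [-0.1449 -0.1683  0.4174] turn [ 0.001  -0.0025  0.8926] dist 118 ang 40 rows 5
```

Emit:
send_rows(delta_pos=[[-0.145,-0.168,0.2],[-0.145,-0.168,0.3],[-0.145,-0.168,0.417],[-0.145,-0.168,0.417],[-0.145,-0.168,0.417],[-0.145,-0.168,0.417],[-0.145,-0.168,0.417]], turn=[[0,-0.002,0.89],[0,-0.002,0.89],[0,-0.002,0.89],[0,-0.002,0.89],[0,-0.002,0.89],[0,-0.002,0.89],[0,-0.002,0.89]], claw=-0.3)

```text
time_s: 24.7
tcp_pos: [497.4, 10.5, 130.6]
eef_rot: [3.092, 0.551, 0.003]
ft_force: [0.8, -0.2, 0.3]
finger_gap: 55.7
```

```bash
python3 -c "
from h import *
snap('wrist','w11')
im,d,ci=load('w11'); P,c,u,v=fcloud(im,d,ci)
print('tamper disc',disc(P,498,13,24,29))
m=(np.hypot(P[:,0]-498,P[:,1]-12)<20)&(P[:,2]>73)&(P[:,2]<80); print(P[m].mean(0),m.sum())
go([497,11.4,39.5],-70)"
```

```text
tamper disc (2000, 496.6, 11.2, 29.0, np.float64(23.872102523212906))
[497.09248576  11.40872302  74.551908  ] 725
t 24.75 pos [497.4  10.3 130.8] yaw -69.9 gap 55.2 F [-0.1  0.  -0.2] q [-0.66  0.59  0.77  2.22 -0.75  0.61 -0.55]
delta [-0.0005 -0.0051  0.365 ] turn [ 0.0016 -0.0023  0.0033] dist 91 ang 0 rows 2
```

View pics/w11.png

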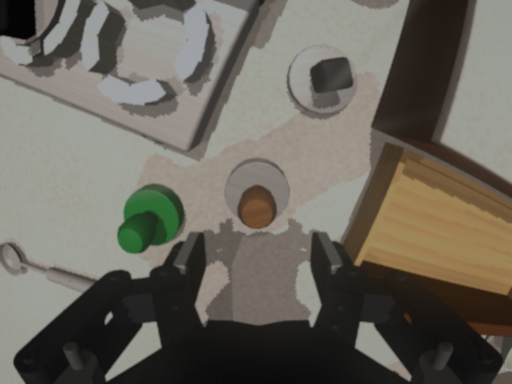

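The knob at px (258,207) is centred between the fingers and matches the disc measurement, so I'll descend and grip.

Emit:
send_rows(delta_pos=[[0,-0.005,0.15],[0,-0.005,0.28],[0,-0.005,0.34],[0,-0.005,0.365],[0,-0.005,0.365],[0,-0.005,0.365]], turn=[[0,0,0],[0,0,0],[0,0,0],[0,0,0],[0,0,0],[0,0,0]])

```text
time_s: 25.35
tcp_pos: [497.4, 10.4, 40.3]
eef_rot: [3.093, 0.544, 0.005]
ft_force: [-0.2, -0.0, -0.1]
finger_gap: 55.0
```

Emit:
send_rows(delta_pos=[[0,0,0],[0,0,0],[0,0,0],[0,0,0],[0,0,0]], turn=[[0,0,0],[0,0,0],[0,0,0],[0,0,0],[0,0,0]], claw=1)

```text
time_s: 25.85
tcp_pos: [497.3, 10.9, 40.6]
eef_rot: [3.094, 0.544, 0.006]
ft_force: [-1.4, 0.9, 6.4]
finger_gap: 27.5
```

Emit:
send_rows(delta_pos=[[0,0,-0.05],[0,0,-0.15],[0,0,-0.3],[0,0,-0.45],[0,0,-0.6],[0,0,-0.65],[0,0,-0.65]], turn=[[0,0,0],[0,0,0],[0,0,0],[0,0,0],[0,0,0],[0,0,0],[0,0,0]])

```text
time_s: 26.55
tcp_pos: [497.2, 11.0, 203.4]
eef_rot: [3.093, 0.545, 0.009]
ft_force: [-0.2, 0.2, -3.6]
finger_gap: 27.5
```

```bash
python3 -c "
from h import *
go([524,-185,190],-78)"
```

```text
t 26.55 pos [497.2  11.  203.4] yaw -70.0 gap 27.5 F [-0.2  0.2 -3.6] q [-0.79  0.5   0.93  2.17 -0.6   0.75 -0.68]
delta [-0.1674  0.7732  0.0537] turn [ 0.0014 -0.0068  0.1773] dist 198 ang 8 rows 4
```

Emit:
send_rows(delta_pos=[[-0.17,0.72,0.05],[-0.17,0.72,0.05],[-0.17,0.72,0.05],[-0.17,0.72,0.05],[-0.17,0.72,0.05],[-0.17,0.72,0.05],[-0.17,0.72,0.05]], turn=[[0,-0.007,0.177],[0,-0.007,0.177],[0,-0.007,0.177],[0,-0.007,0.177],[0,-0.007,0.177],[0,-0.007,0.177],[0,-0.007,0.177]])

```text
time_s: 27.25
tcp_pos: [516.8, -171.2, 188.0]
eef_rot: [-3.123, -0.329, 0.01]
ft_force: [-0.9, 0.4, -2.6]
finger_gap: 27.8
```

```bash
python3 -c "
from h import *
snap('wrist','w12')
go([525,-170,75],-78)"
```

```text
t 27.30 pos [ 517.2 -170.9  188.4] yaw -77.9 gap 27.3 F [ 0.7  0.7 -3.5] q [-0.38  0.58  0.88  2.07 -0.64  0.79 -0.46]
delta [0.0341 0.0034 0.4533] turn [-0.0014  0.0074  0.0021] dist 114 ang 0 rows 3
```

View pics/w12.png

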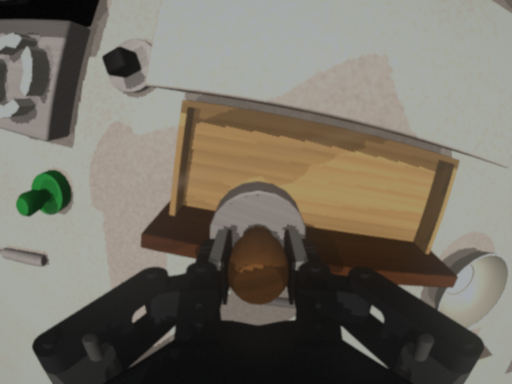

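Emit:
send_rows(delta_pos=[[0.034,0.003,0.12],[0.034,0.003,0.25],[0.034,0.003,0.38],[0.034,0.003,0.46],[0.034,0.003,0.49],[0.034,0.003,0.503],[0.034,0.003,0.51],[0.034,0.003,0.51]], turn=[[0,0.007,0],[0,0.007,0],[0,0.007,0],[0,0.007,0],[0,0.007,0],[0,0.007,0],[0,0.007,0],[0,0.007,0]])

```text
time_s: 28.1
tcp_pos: [526.7, -172.4, 63.0]
eef_rot: [3.123, 0.328, 0.006]
ft_force: [0.4, 0.1, -2.9]
finger_gap: 27.3
```

Emit:
send_rows(delta_pos=[[0,0,0.002],[0,0,0.002]], turn=[[0,0,0],[0,0,0]])

```text
time_s: 28.3
tcp_pos: [526.4, -172.5, 62.4]
eef_rot: [3.123, 0.327, 0.005]
ft_force: [-0.2, 0.8, -4.1]
finger_gap: 27.3
```

Emit:
send_rows(delta_pos=[[0,0,0.004],[0,0,0.008],[0,0,0.01],[0,0,0.01]], turn=[[0,0,0],[0,0,0],[0,0,0],[0,0,0]])

```text
time_s: 28.7
tcp_pos: [527.0, -172.3, 60.6]
eef_rot: [3.124, 0.327, 0.007]
ft_force: [-0.1, 2.4, 9.3]
finger_gap: 27.5
```

Emit:
send_rows(delta_pos=[[0,0,0],[0,0,0],[0,0,0],[0,0,0],[0,0,-0.1],[0,0,-0.25],[0,0,-0.4],[0,0,-0.56],[0,0,-0.66],[0,0,-0.66]], turn=[[0,0,0],[0,0,0],[0,0,0],[0,0,0],[0,0,0],[0,0,0],[0,0,0],[0,0,0],[0,0,0],[0,0,0]], claw=-0.3)

```text
time_s: 29.7
tcp_pos: [527.6, -173.6, 227.5]
eef_rot: [3.121, 0.327, 0.013]
ft_force: [0.5, -0.4, 1.2]
finger_gap: 55.8
```

```bash
python3 -c "
from h import *
snap('wrist','w13')
im,d,ci=load('w13'); P,c,u,v=fcloud(im,d,ci)
print('tamper disc',disc(P,526,-171,44,29))
print('lev disc',disc(P,611.5,-7.5,18,31))
go([600,0,200],-57)"
```

```text
tamper disc (1236, 526.4, -171.5, 28.9, np.float64(43.82445152622469))
lev disc (1020, 611.7, -8.6, 31.5, np.float64(18.01243531920153))
t 29.75 pos [ 526.5 -172.6  225.6] yaw -78.0 gap 55.6 F [-0.1  0.5 -0.4] q [-0.42  0.54  0.94  2.03 -0.59  0.85 -0.51]
delta [ 0.4304 -0.6145  0.1029] turn [ 0.0045 -0.0057 -0.4671] dist 189 ang 21 rows 4
```

View pics/w13.png

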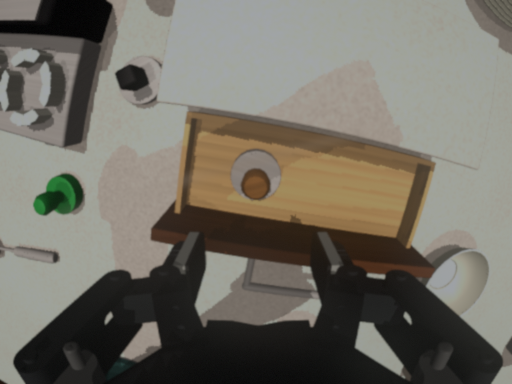

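Run:
```python
from h import *
for n in('w2','w10','w13','w11'):
    im,d,ci=load(n); P,c,u,v=fcloud(im,d,ci)
    for x in (600,610,620,640):
        m=(abs(P[:,0]-x)<5)&(P[:,2]>112)&(P[:,2]<127)&(P[:,1]<20)&(P[:,1]>-150)
        if m.sum()>5: print(n,x,np.round(np.percentile(P[m,1],[99,100]),1),m.sum())
    m=(np.hypot(P[:,0]-611.5,P[:,1]+8)<22)&(P[:,2]>60)&(P[:,2]<66)
    if m.sum()>30: print(n,P[m].mean(0),m.sum(),cv2.minAreaRect(P[m][:,:2].astype(np.float32)))
```

```text
w2 600 [-69.7 -69.4] 626
w2 610 [-69.3 -68.8] 614
w2 620 [-68.4 -67.9] 613
w2 640 [-67.8 -67.5] 602
w2 [611.18862668  -7.47303597  61.81342953] 346 ((611.3793334960938, -7.83986759185791), (22.609878540039062, 22.41461944580078), 36.16656494140625)
w10 600 [-68.8 -68.1] 388
w10 610 [-68.4 -67.9] 397
w10 620 [-68.2 -67.7] 400
w10 640 [-67.5 -67. ] 556
w10 [611.63202361  -7.37056925  61.71325311] 366 ((611.4741821289062, -7.613824844360352), (22.189470291137695, 22.512420654296875), 32.36089324951172)
w13 600 [-71.1 -69.5] 1068
w13 610 [-70.8 -69.6] 1078
w13 620 [-70.4 -69. ] 1082
w13 640 [-69.8 -68.6] 1070
w13 [611.18095712  -8.93423161  61.77705693] 341 ((611.0355224609375, -8.998048782348633), (22.991138458251953, 22.87293815612793), 32.15119171142578)
w11 600 [-68.9 -68.4] 1268
w11 610 [-68.6 -68.2] 1185
w11 620 [-68.1 -67.5] 1085
w11 640 [-67.5 -67. ] 912
w11 [610.79167512  -7.36895185  61.72606483] 846 ((610.9864501953125, -7.427835464477539), (22.840517044067383, 23.042491912841797), 32.48475646972656)
```

```bash
python3 -c "
from h import *
go([611,-8,150],-57)"
```

```text
t 29.75 pos [ 526.5 -172.6  225.6] yaw -78.0 gap 55.6 F [-0.1  0.5 -0.4] q [-0.42  0.54  0.94  2.03 -0.59  0.85 -0.51]
delta [ 0.4658 -0.5746  0.3032] turn [ 0.0045 -0.0057 -0.4671] dist 200 ang 21 rows 4
```

Emit:
send_rows(delta_pos=[[0.466,-0.575,0],[0.466,-0.575,0],[0.466,-0.575,0],[0.466,-0.575,0],[0.466,-0.575,0.1],[0.466,-0.575,0.22],[0.466,-0.575,0.303],[0.466,-0.575,0.303],[0.466,-0.575,0.303]], turn=[[0,-0.006,-0.467],[0,-0.006,-0.467],[0,-0.006,-0.467],[0,-0.006,-0.467],[0,-0.006,-0.467],[0,-0.006,-0.467],[0,-0.006,-0.467],[0,-0.006,-0.467],[0,-0.006,-0.467]], claw=-0.05)

```text
time_s: 30.65
tcp_pos: [609.1, -7.7, 147.4]
eef_rot: [3.011, 0.89, -0.008]
ft_force: [0.3, 0.1, 0.4]
finger_gap: 44.9
```

```bash
python3 -c "
from h import *
snap('wrist','w14')
im,d,ci=load('w14'); P,c,u,v=fcloud(im,d,ci)
print('lev disc',disc(P,611.5,-7.5,18,31))
m=(np.hypot(P[:,0]-611.5,P[:,1]+8)<22)&(P[:,2]>60)&(P[:,2]<66);print(P[m].mean(0),m.sum(),cv2.minAreaRect(P[m][:,:2].astype(np.float32)))
go([611.3,-7.5,80],-57)"
```

```text
lev disc (2102, 611.6, -7.3, 31.0, np.float64(17.88387080530204))
[611.88803307  -7.31132093  61.64273697] 690 ((611.992431640625, -7.700483322143555), (22.029117584228516, 22.601545333862305), 32.295074462890625)
t 30.70 pos [609.9  -7.9 148.5] yaw -57.1 gap 44.7 F [ 1.  -0.5  0.8] q [-0.56  0.67  0.74  1.96 -0.65  0.76 -0.43]
delta [0.0065 0.0011 0.2739] turn [ 0.0017  0.0048 -0.0012] dist 69 ang 0 rows 2
```

View pics/w14.png

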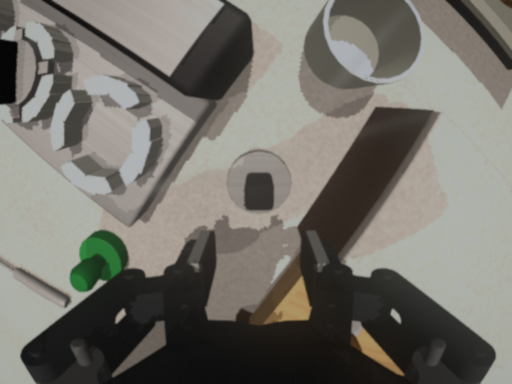

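Emit:
send_rows(delta_pos=[[0.006,0.001,0.12],[0.006,0.001,0.24],[0.006,0.001,0.33],[0.006,0.001,0.39],[0.006,0.001,0.43],[0.006,0.001,0.455],[0.006,0.001,0.455]], turn=[[0,0.005,0],[0,0.005,0],[0,0.005,0],[0,0.005,0],[0,0.005,0],[0,0.005,0],[0,0.005,0]])

```text
time_s: 31.4
tcp_pos: [611.3, -7.3, 34.8]
eef_rot: [3.012, 0.891, 0.002]
ft_force: [-0.6, 0.3, -0.2]
finger_gap: 45.0
```

Emit:
send_rows(delta_pos=[[0,0,0],[0,0,0],[0,0,0],[0,0,0],[0,0,0]], turn=[[0,0,0],[0,0,0],[0,0,0],[0,0,0],[0,0,0]], claw=1)

```text
time_s: 31.9
tcp_pos: [611.8, -7.2, 35.8]
eef_rot: [3.011, 0.891, 0.004]
ft_force: [-1.2, 1.1, 6.6]
finger_gap: 22.9
```

Emit:
send_rows(delta_pos=[[0,0,-0.05],[0,0,-0.15],[0,0,-0.3],[0,0,-0.45],[0,0,-0.6],[0,0,-0.7],[0,0,-0.74],[0,0,-0.74]], turn=[[0,0,0],[0,0,0],[0,0,0],[0,0,0],[0,0,0],[0,0,0],[0,0,0],[0,0,0]])

```text
time_s: 32.7
tcp_pos: [611.2, -7.0, 220.8]
eef_rot: [3.011, 0.892, 0.005]
ft_force: [0.2, 1.1, -3.6]
finger_gap: 22.9
```

```bash
python3 -c "
from h import *
go([550,-200,225],-80)"
```

```text
t 32.70 pos [611.2  -7.  220.8] yaw -57.0 gap 22.9 F [ 0.2  1.1 -3.6] q [-0.62  0.59  0.83  1.91 -0.56  0.89 -0.5 ]
delta [-0.6255  0.5142 -0.0172] turn [ 0.0018 -0.0036  0.5109] dist 202 ang 23 rows 5
```

Emit:
send_rows(delta_pos=[[-0.625,0.514,-0.02],[-0.625,0.514,-0.02],[-0.625,0.514,-0.02],[-0.625,0.514,-0.02],[-0.625,0.514,-0.02],[-0.625,0.514,-0.02],[-0.625,0.514,-0.02]], turn=[[0,-0.004,0.51],[0,-0.004,0.51],[0,-0.004,0.51],[0,-0.004,0.51],[0,-0.004,0.51],[0,-0.004,0.51],[0,-0.004,0.51]])

```text
time_s: 33.4
tcp_pos: [549.4, -198.0, 223.2]
eef_rot: [-3.129, -0.277, 0.007]
ft_force: [0.5, 1.1, -2.4]
finger_gap: 22.7
```

```bash
python3 -c "
from h import *
go([526,-285,150],-80)"
```

```text
t 33.40 pos [ 549.4 -198.   223.2] yaw -79.9 gap 22.7 F [ 0.5  1.1 -2.4] q [-0.36  0.59  0.93  1.96 -0.6   0.9  -0.51]
delta [-0.1521  0.3263  0.2929] turn [-0.0014  0.0055  0.0025] dist 116 ang 0 rows 3
```

Emit:
send_rows(delta_pos=[[-0.152,0.326,0],[-0.152,0.326,0],[-0.152,0.326,0.1],[-0.152,0.326,0.25],[-0.152,0.326,0.293],[-0.152,0.326,0.293]], turn=[[0,0.005,0],[0,0.005,0],[0,0.005,0],[0,0.005,0],[0,0.005,0],[0,0.005,0]])

```text
time_s: 34.0
tcp_pos: [526.0, -283.9, 149.4]
eef_rot: [-3.127, -0.279, 0.004]
ft_force: [-0.6, -0.4, -2.9]
finger_gap: 22.8
```

```bash
python3 -c "
from h import *
snap('wrist','w15')
go([526,-285,55.3],-80)"
```

```text
t 34.05 pos [ 526.9 -285.3  151. ] yaw -79.8 gap 23.1 F [-0.3 -0.4 -2.4] q [-0.12  0.68  0.81  1.98 -0.7   0.78 -0.29]
delta [-0.0033 -0.0018  0.383 ] turn [ 0.0001 -0.0005  0.0039] dist 96 ang 0 rows 2
```

View pics/w15.png

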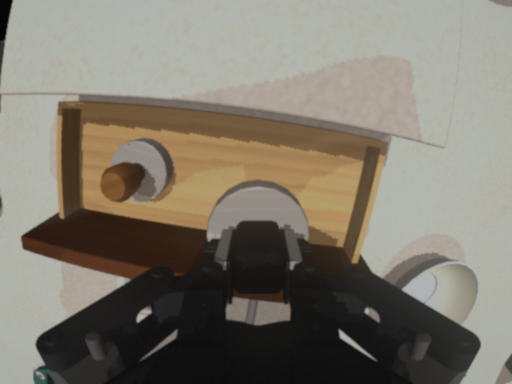

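Clear space under the leveller at px (258,230), so I'll lower it.

Emit:
send_rows(delta_pos=[[0,-0.002,0.12],[0,-0.002,0.24],[0,-0.002,0.32],[0,-0.002,0.36],[0,-0.002,0.375],[0,-0.002,0.382],[0,-0.002,0.386],[0,-0.002,0.386]], turn=[[0,0,0],[0,0,0],[0,0,0],[0,0,0],[0,0,0],[0,0,0],[0,0,0],[0,0,0]])

```text
time_s: 34.85
tcp_pos: [527.1, -286.9, 56.1]
eef_rot: [3.127, 0.275, 0.005]
ft_force: [-0.2, 0.9, -2.2]
finger_gap: 22.9
```

Emit:
send_rows(delta_pos=[[0,0,0.002],[0,0,0.004],[0,0,0.004]], turn=[[0,0,0],[0,0,0],[0,0,0]])

```text
time_s: 35.15
tcp_pos: [527.1, -286.9, 55.7]
eef_rot: [3.128, 0.274, 0.006]
ft_force: [-0.5, 2.3, 6.5]
finger_gap: 23.0
```

Emit:
send_rows(delta_pos=[[0,0,0],[0,0,0],[0,0,0],[0,0,0],[0,0,-0.1],[0,0,-0.25],[0,0,-0.4],[0,0,-0.56],[0,0,-0.66],[0,0,-0.66]], turn=[[0,0,0],[0,0,0],[0,0,0],[0,0,0],[0,0,0],[0,0,0],[0,0,0],[0,0,0],[0,0,0],[0,0,0]], claw=0)

```text
time_s: 36.15
tcp_pos: [527.9, -288.4, 223.0]
eef_rot: [3.124, 0.274, 0.013]
ft_force: [0.1, -0.9, -0.1]
finger_gap: 42.6
```

```bash
python3 -c "
from h import *
snap('wrist','w16')
im,d,ci=load('w16'); P,c,u,v=fcloud(im,d,ci)
print('tamper disc',disc(P,526,-171,44,29))
print('lev disc',disc(P,526,-286,38,31))
go([470,-240,215],-40)"
```

```text
tamper disc (1206, 526.3, -171.9, 29.3, np.float64(43.88270357524753))
lev disc (1529, 526.7, -286.2, 30.9, np.float64(37.825513239220186))
t 36.20 pos [ 527.  -287.1  220.8] yaw -80.0 gap 42.6 F [-0.4  0.2 -0.1] q [-0.18  0.6   0.9   1.94 -0.61  0.89 -0.36]
delta [-0.1917 -0.2252  0.0215] turn [ 0.0064 -0.0044 -0.8881] dist 74 ang 40 rows 5
```

View pics/w16.png

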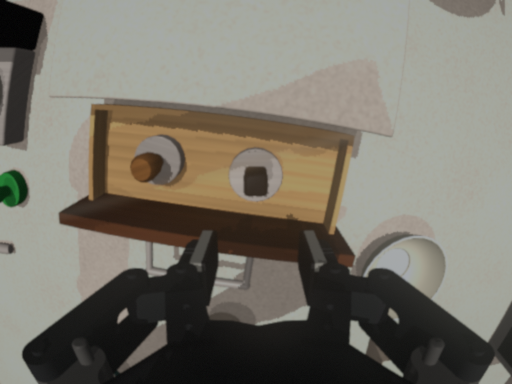

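Emit:
send_rows(delta_pos=[[-0.19,-0.225,0],[-0.19,-0.225,0],[-0.19,-0.225,0],[-0.19,-0.225,0],[-0.19,-0.225,0],[-0.19,-0.225,0],[-0.19,-0.225,0]], turn=[[0.006,-0.004,-0.89],[0.006,-0.004,-0.89],[0.006,-0.004,-0.89],[0.006,-0.004,-0.89],[0.006,-0.004,-0.89],[0.006,-0.004,-0.89],[0.006,-0.004,-0.89]])

```text
time_s: 36.9
tcp_pos: [468.9, -238.9, 218.1]
eef_rot: [-2.844, -1.325, 0.005]
ft_force: [-0.1, 0.7, -0.2]
finger_gap: 42.5
```

```bash
python3 -c "
from h import *
go([411,-234,190],2)"
```

```text
t 36.90 pos [ 468.9 -238.9  218.1] yaw -40.0 gap 42.5 F [-0.1  0.7 -0.2] q [-0.16  0.45  0.74  2.09 -0.44  0.77  0.15]
delta [-0.134  -0.1892  0.1135] turn [-6.800e-03 -7.000e-04 -9.344e-01] dist 65 ang 42 rows 5
```

Emit:
send_rows(delta_pos=[[-0.134,-0.189,0.08],[-0.134,-0.189,0.08],[-0.134,-0.189,0.08],[-0.134,-0.189,0.08],[-0.134,-0.189,0.08],[-0.134,-0.189,0.08],[-0.134,-0.189,0.08]], turn=[[-0.007,0,-0.934],[-0.007,0,-0.934],[-0.007,0,-0.934],[-0.007,0,-0.934],[-0.007,0,-0.934],[-0.007,0,-0.934],[-0.007,0,-0.934]])

```text
time_s: 37.6
tcp_pos: [411.5, -234.6, 198.9]
eef_rot: [2.184, 2.257, 0.001]
ft_force: [-0.0, -0.5, -0.3]
finger_gap: 42.8
```

```bash
python3 -c "
from h import *
snap('wrist','w17')
im,d,ci=load('w17'); P,c,u,v=fcloud(im,d,ci)
q=P[(P[:,1]<-190)&(P[:,1]>-270)&(P[:,2]>86)&(P[:,2]<97)&(P[:,0]<440)&(P[:,0]>380)]; print(len(q),np.median(q,0),np.percentile(q[:,0],[2,98]))
go([411,-234,72],2)"
```

```text
971 [ 411.65104365 -228.28602091   92.2576409 ] [406.68295842 416.8119605 ]
t 37.65 pos [ 411.6 -234.6  198.9] yaw 1.9 gap 42.5 F [0.2 0.3 0. ] q [ 0.02  0.36  0.52  2.21 -0.3   0.63  0.79]
delta [ 0.0026 -0.0031  0.5076] turn [ 0.0017  0.0005 -0.0016] dist 127 ang 0 rows 3
```

View pics/w17.png

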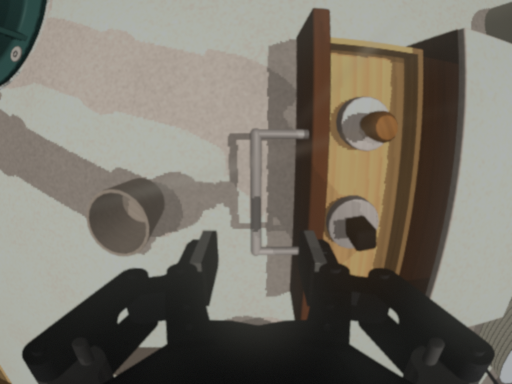

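Emit:
send_rows(delta_pos=[[0,0,0.18],[0,0,0.36],[0,0,0.46],[0,0,0.505],[0,0,0.51],[0,0,0.51]], turn=[[0,0,0],[0,0,0],[0,0,0],[0,0,0],[0,0,0],[0,0,0]])

```text
time_s: 38.25
tcp_pos: [412.5, -235.1, 72.2]
eef_rot: [2.179, 2.259, 0.002]
ft_force: [0.4, -0.1, 0.4]
finger_gap: 42.5
```

Emit:
send_rows(delta_pos=[[0,0,0],[0,0,0],[0,0,0],[0,0,0],[0,0,0]], turn=[[0,0,0],[0,0,0],[0,0,0],[0,0,0],[0,0,0]], claw=1)

```text
time_s: 38.75
tcp_pos: [412.7, -234.9, 72.9]
eef_rot: [2.178, 2.259, 0.004]
ft_force: [-0.7, 0.3, 7.0]
finger_gap: 7.7
```

Emit:
send_rows(delta_pos=[[0,0.02,0],[0,0.05,0],[0,0.08,0],[0,0.12,0],[0,0.16,0],[0,0.2,0],[0,0.24,0],[0,0.28,0],[0,0.32,0],[0,0.36,0],[0,0.4,0],[0,0.43,0],[0,0.45,0],[0,0.465,0],[0,0.47,0]], turn=[[0,0,0],[0,0,0],[0,0,0],[0,0,0],[0,0,0],[0,0,0],[0,0,0],[0,0,0],[0,0,0],[0,0,0],[0,0,0],[0,0,0],[0,0,0],[0,0,0],[0,0,0]])

```text
time_s: 40.25
tcp_pos: [530.9, -230.9, 73.0]
eef_rot: [2.177, 2.259, 0.003]
ft_force: [-1.0, -1.7, 5.8]
finger_gap: 7.8
```

Emit:
send_rows(delta_pos=[[0,0.006,0],[0,0.012,0],[0,0.018,0],[0,0.018,0]], turn=[[0,0,0],[0,0,0],[0,0,0],[0,0,0]])

```text
time_s: 40.65
tcp_pos: [532.9, -230.9, 72.9]
eef_rot: [2.18, 2.26, 0.001]
ft_force: [-3.5, 0.4, 9.3]
finger_gap: 8.1
```

Emit:
send_rows(delta_pos=[[0,0.004,0],[0,0.008,0],[0,0.012,0],[0,0.012,0]], turn=[[0,0,0],[0,0,0],[0,0,0],[0,0,0]])

```text
time_s: 41.05
tcp_pos: [532.9, -230.9, 72.9]
eef_rot: [-2.18, -2.258, 0.003]
ft_force: [-7.8, -1.5, 12.0]
finger_gap: 8.0
```

Emit:
send_rows(delta_pos=[[0,0,0],[0,0,0],[0,0,0],[0,0,0],[0,0,-0.1],[0,0,-0.25],[0,0,-0.4],[0,0,-0.5],[0,0,-0.6],[0,0,-0.6]], turn=[[0,0,0],[0,0,0],[0,0,0],[0,0,0],[0,0,0],[0,0,0],[0,0,0],[0,0,0],[0,0,0],[0,0,0]], claw=0)

```text
time_s: 42.05
tcp_pos: [539.0, -231.1, 225.4]
eef_rot: [2.174, 2.256, 0.007]
ft_force: [-0.3, -0.7, -0.6]
finger_gap: 42.8
```

```bash
python3 -c "
from h import *
snap('wrist','w18')
im,d,ci=load('w18'); P,c,u,v=fcloud(im,d,ci)
q=P[(P[:,1]<-190)&(P[:,1]>-270)&(P[:,2]>86)&(P[:,2]<97)&(P[:,0]<547)&(P[:,0]>505)]; print(len(q),np.median(q,0),np.percentile(q[:,0],[2,98]))
# unit roof front edge vs drawer front face
for y in(-200,-240,-280):
    s=(abs(P[:,1]-y)<4); a=P[s&(P[:,2]>115)&(P[:,2]<126)]; b=P[s&(P[:,2]>95)&(P[:,2]<112)&(P[:,0]>560)]; print(y,a[:,0].min(),np.percentile(b[:,0],[5,50,95]) if len(b) else '')
go([540,0,230],2)"
```

```text
800 [ 534.88425297 -228.720612     92.21129645] [529.83439229 539.97465396]
-200 594.0187170475848 [579.61493383 585.77149511 593.32519999]
-240 595.0694118552565 [580.69475299 587.35954953 594.93174441]
-280 606.7301459303357 [582.1577464  582.55389025 583.99260554]
t 42.10 pos [ 537.9 -230.3  223.5] yaw 2.1 gap 42.9 F [ 0.5 -0.7 -0.5] q [-0.07  0.47  0.55  1.96 -0.34  0.8   0.71]
delta [ 0.9201  0.0429 -0.0271] turn [0.0074 0.002  0.0032] dist 230 ang 0 rows 5
```

View pics/w18.png

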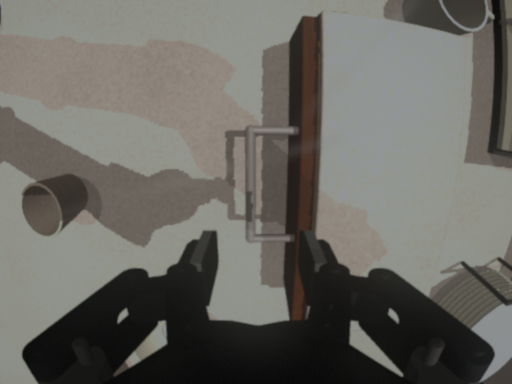

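```bash
python3 -c "
from h import *
for n in('w3','w18'):
    im,d,ci=load(n); P,c,u,v=fcloud(im,d,ci)
    q=P[(P[:,1]<-190)&(P[:,1]>-270)&(P[:,2]>86)&(P[:,2]<97)&(P[:,0]<547)&(P[:,0]>505)]; print(n,len(q),np.median(q,0),np.percentile(q[:,0],[2,98]))
    for y in(-195,-205,-215,-225,-235):
        s=(abs(P[:,1]-y)<3); a=P[s&(P[:,2]>117)&(P[:,2]<126)]; b=P[s&(P[:,2]>100)&(P[:,2]<111)&(P[:,0]>560)]; print(y,np.round([a[:,0].min(),b[:,0].min(),np.percentile(b[:,0],98)],1))
im,d,ci=load('w18');cv2.imwrite('pics/w18c.png',cv2.resize(im[10:260,230:350],None,fx=4,fy=2.3,interpolation=cv2.INTER_CUBIC))
"
```

```text
w3 916 [ 533.15331677 -228.69019101   92.16312906] [527.92160707 538.66948132]
-195 [593.7 576.6 592.9]
-205 [594.  577.5 592.1]
-215 [594.8 577.9 592. ]
-225 [595.2 578.3 592.8]
-235 [595.3 578.7 595.6]
w18 800 [ 534.88425297 -228.720612     92.21129645] [529.83439229 539.97465396]
-195 [594.1 579.3 593.6]
-205 [594.3 579.5 593.8]
-215 [594.4 579.6 594.5]
-225 [594.7 580.1 594.4]
-235 [595.1 580.3 595.4]
```

View pics/w18c.png

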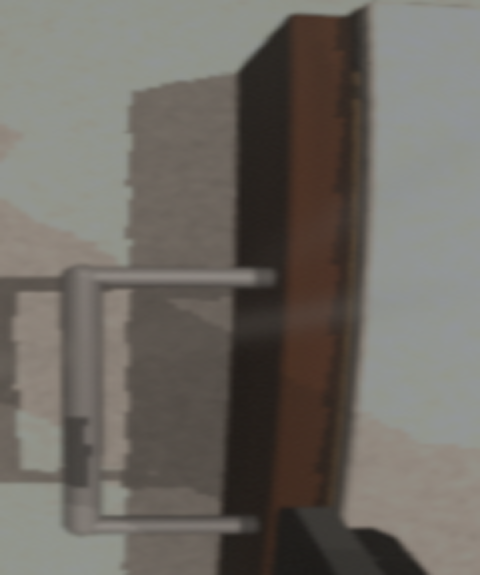

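A thin light line at (352,150) in the crop leaves some doubt about whether the drawer is fully shut. I'll re-pinch the bar and press more firmly to check.

```bash
python3 -c "
from h import *
go([535,-230.5,72],2)"
```

```text
t 42.10 pos [ 537.9 -230.3  223.5] yaw 2.1 gap 42.9 F [ 0.5 -0.7 -0.5] q [-0.07  0.47  0.55  1.96 -0.34  0.8   0.71]
delta [ 5.00e-04 -1.52e-02  6.06e-01] turn [0.0074 0.002  0.0032] dist 152 ang 0 rows 4
```

Emit:
send_rows(delta_pos=[[0,-0.015,0.18],[0,-0.015,0.36],[0,-0.015,0.5],[0,-0.015,0.58],[0,-0.015,0.606],[0,-0.015,0.606],[0,-0.015,0.606]], turn=[[0.007,0.002,0.003],[0.007,0.002,0.003],[0.007,0.002,0.003],[0.007,0.002,0.003],[0.007,0.002,0.003],[0.007,0.002,0.003],[0.007,0.002,0.003]])

```text
time_s: 42.8
tcp_pos: [533.6, -230.5, 70.9]
eef_rot: [-2.181, -2.258, 0.002]
ft_force: [-0.4, 0.6, 0.2]
finger_gap: 42.9
```

Emit:
send_rows(delta_pos=[[0,0,0],[0,0,0],[0,0,0],[0,0,0],[0,0,0]], turn=[[0,0,0],[0,0,0],[0,0,0],[0,0,0],[0,0,0]], claw=1)

```text
time_s: 43.3
tcp_pos: [532.8, -230.5, 71.7]
eef_rot: [-2.181, -2.257, 0.002]
ft_force: [-2.3, 0.6, 6.1]
finger_gap: 7.8
```

Emit:
send_rows(delta_pos=[[0,0.008,0],[0,0.016,0],[0,0.024,0],[0,0.03,0],[0,0.035,0],[0,0.035,0],[0,0.035,0]], turn=[[0,0,0],[0,0,0],[0,0,0],[0,0,0],[0,0,0],[0,0,0],[0,0,0]])

```text
time_s: 44.0
tcp_pos: [532.7, -230.3, 71.6]
eef_rot: [-2.175, -2.245, 0.012]
ft_force: [-15.2, 0.2, 18.0]
finger_gap: 7.6
```

At 15 N the bar doesn't move, so this is the hard stop and the drawer is shut. Now I'll relax, release and retreat.

Emit:
send_rows(delta_pos=[[0,-0.015,0],[0,-0.03,0],[0,-0.03,0]], turn=[[0,0,0],[0,0,0],[0,0,0]])

```text
time_s: 44.3
tcp_pos: [532.8, -230.4, 71.7]
eef_rot: [-2.181, -2.255, 0.003]
ft_force: [-4.1, -0.8, 8.0]
finger_gap: 7.8
```

Emit:
send_rows(delta_pos=[[0,0,0],[0,0,0],[0,0,0],[0,0,0],[0,0,-0.1],[0,0,-0.25],[0,0,-0.4],[0,0,-0.5],[0,0,-0.65],[0,0,-0.65],[0,0,-0.65]], turn=[[0,0,0],[0,0,0],[0,0,0],[0,0,0],[0,0,0],[0,0,0],[0,0,0],[0,0,0],[0,0,0],[0,0,0],[0,0,0]], claw=0)

```text
time_s: 45.4
tcp_pos: [535.6, -230.3, 233.7]
eef_rot: [-2.181, -2.259, 0.001]
ft_force: [0.0, 0.2, -0.5]
finger_gap: 42.7
```

```bash
python3 -c "
from h import *
snap('wrist','w19');snap('scene','s19');snap('top','t19')
im,d,ci=load('w19'); P,c,u,v=fcloud(im,d,ci)
q=P[(P[:,1]<-190)&(P[:,1]>-270)&(P[:,2]>86)&(P[:,2]<97)&(P[:,0]<547)&(P[:,0]>505)]; print(len(q),np.median(q,0))
im,d,ci=load('s19'); P,c,u,v=cloud(im,d,ci)
hold(P,595,239,120);hold(P,602,347,120)
print(robot.state()['time_s'])"
```

```text
776 [ 534.83951255 -227.92500234   92.16575622]
grip 108 [595.3 239.9 120.2] [117.9 120.4 122.5] ((592.2974243164062, 238.64218139648438), (57.686180114746094, 14.094717025756836), 29.991331100463867)
grip 120 [602.9 346.8 120.3] [117.8 120.5 122.3] ((600.9396362304688, 346.306640625), (54.73353576660156, 13.5261869430542), 8.887894630432129)
45.55
```

View pics/s19.png

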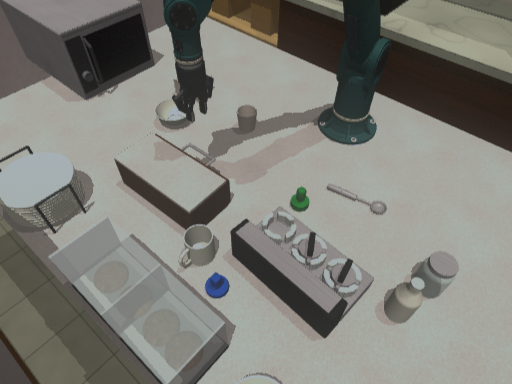

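View pics/t19.png

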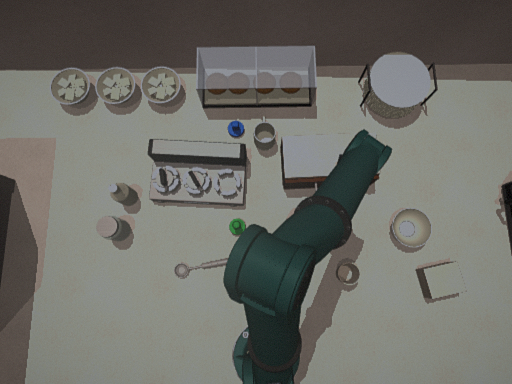

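The drawer is shut with the bar at the same place, both holders are home, and the look-alikes, mug, cup, bowl, spoon, jar and creamer are where they started. I'm handing the job in.

```bash
python3 -c "
from h import *
print(robot.job_done(), robot.state()['time_s'])"
```

```text
the job is handed in; nothing more can be done
the job is handed in; nothing more can be done
```

The brewer is ready and the job is handed in, finished at about 46 s of the 210 s allowed; no verdict is reported.

**What I did:** I opened the drawer and found two filter holders; the third place was empty. One went into seat2 and the other into seat1, each already turned to match its slots, so both dropped in without further turning. I then stood the tamper and the leveller upright in the drawer and pushed it shut.

**Last checks:**
- **Holders:** both grip tops measured about 120 mm above the counter, which is the fully home height (resting on the ring would read 130 mm). Both views agreed.
- **Drawer:** it did not move under a firmer push of about 15 N, and the handle stayed put after I let go. A faint light line between the drawer front and the unit made me press that second time. The measured edges met to about 1 mm.
- **Everything else:** the mug, cup, bowl, spoon, jar, creamer and the green and blue look-alikes looked unmoved in the final pictures.

**Where checks disagreed:** the top and scene cameras put things about 3 mm nearer the robot than the wrist camera, so I used the wrist camera for the grasps and placings. The ring centres from the first wrist view were about 2 mm off sideways; I corrected for that on the second holder.

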